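# Sort the confetti table: cartridges to their racks, the spent one to scrap

## Robot

A 7-joint arm with a two-finger parallel gripper is mounted at the origin on the work surface. World frame = base frame: x ahead of the robot, y to its left, z up, the work surface at z = 0. Lengths are in m, angles in rad, forces in N, time in s.
With the tool pointing down it reaches from about 0.35 to 0.9 m from the base axis. Payload 19.9 kg.
Tool frame: the origin (TCP) lies between the finger pads; the fingertips stand 14 mm ahead of it and the grasp point (between the pads) lies 5 mm behind it; z points along the fingers, x is the direction in which the jaws open and shut, and the axes are right-handed (so a half turn about z gives the same grasp; the last joint's range is limited). The gripper opens to 94 mm and grips with 3 to 60 N. Pads are 16 mm wide; open, the fingers measure 119 mm over their backs; the gripper's body (75 mm by 177 mm) begins 78 mm behind the grasp point.
Start: joints at [-1.173, 0.417, -0.01, 1.614, 0.005, 1.111, -0.053], TCP at [0.266, 0.566, 0.219] pointing down, gripper open.
Joint ranges: [-2.81, 2.81], [-0.39, 2.02], [-1.27, 1.25], [0.06, 2.57], [-1.19, 4.33], [0.19, 2], [-2.82, 2.82]. Speed limits (rad/s): [1.89, 1.89, 2.39, 2.39, 3.01, 3.01, 3.01].

## Interface

Orientations are given as a rotation vector (axis times angle).
In Python, from cell import robot gives the robot as it stands.
- The arm moves only by the tool step_arm, never from a script. Its argument "targets" is a list of rows, each a list of 5 numbers: the shift along the tool's x, y, z in cm, then the turn about the tool's z in rad, then the closure, from -1 (fully open) to 1 (shut), so that 0 is half open. In form: [[tx, ty, tz, spin, gripper], ...]. A call has 1 to 8 rows; each row is the pose to reach, as a shift and turn from the pose commanded when the call began, along the tool's axes at that moment; what a row does not reach only later rows make up. A row lasts 1/12 s, in which the tool goes at most 41.7 mm and 7.16 degrees, less where a joint would pass 70% of its speed; a pose out of reach is approached as far as the arm can. A call with a gripper value outside its range is refused whole. The fingers move at their own pace and stop on an object; "force" is the grip in N (left out, the last holds). Time passes only in rows, so rows that repeat a pose let the fingers close. It gives the time, the measured TCP pose, the force and the opening at its end, in the units of the state.
- robot.sense(): the state, without advancing time (a new reading comes with each control period).
- robot.grab_frame(name): name is "scene" or "side" or "wrist"; returns a dict with "color" (420x560x3 uint8, blue, green, red), "fx", "fy", "cx", "cy" (pixels), "R" (3x3) and "t" (3): a world point X has camera coordinates R X + t. Camera axes: x right, y down, z forward; pixel columns grow to the right and rows downward; lengths in m; the calibration is good to about 2 mm. A picture is of the moment at which its call begins. There is no depth.
- robot.job_done(): hands the job in, once; it reports no verdict.
The state is a dict: "time": time; "joint_positions": joint angles; "qd": joint speeds; "joint_efforts": joint torques, N m; "tcp_pos": TCP position; "tool_rot": TCP orientation; "wrist_force": force on the tool from outside, world axes, zero at the start; "ft_torque": the same for the moment, N m; "width": finger opening in m.
Only numpy, scipy, OpenCV 4.12 (cv2) and the standard library are available. Lean on these libraries where they do the work, as an engineer would, in place of code of your own. Each camera call takes 0.05 s, during which the arm holds its last target.

## Task

Clear the loose cartridges off the table: stand both sealed red ones upright in the free cells of the rack with the red ends, stand both sealed blue ones upright in the free cells of the rack with the blue ends, each down on the cell's floor, and put the spent red one, whose top is open and dark, into the yellow scrap tub. Do not tip a sealed cartridge over on the way, and leave the two already in the racks in their cells.

Things in the scene. Friction and masses are not known exactly. Their poses are not given: they have to be found in the camera images.
- red_1: sealed red confetti cartridge: upright cylinder, 40 mm diameter, 130 mm tall, red paper, white tape band, black foot, silver foil seal on top inside a red rim; 170 g. Origin: centre of its underside, z up its axis. Stands loose on the table. Alike to red_2 and interchangeable with it.
- red_2: sealed red confetti cartridge: upright cylinder, 40 mm diameter, 130 mm tall, red paper, white tape band, black foot, silver foil seal on top inside a red rim; 170 g. Origin: centre of its underside, z up its axis. Stands loose on the table. Alike to red_1 and interchangeable with it.
- blue_1: sealed blue confetti cartridge: upright cylinder, 30 mm diameter, 110 mm tall, blue paper, white tape band, black foot, silver foil seal on top inside a blue rim; 100 g. Origin: centre of its underside, z up its axis. Stands loose on the table. Alike to blue_2 and interchangeable with it.
- blue_2: sealed blue confetti cartridge: upright cylinder, 30 mm diameter, 110 mm tall, blue paper, white tape band, black foot, silver foil seal on top inside a blue rim; 100 g. Origin: centre of its underside, z up its axis. Stands loose on the table. Alike to blue_1 and interchangeable with it.
- spent: spent red cartridge: upright empty paper tube, stiff, 40 mm diameter, 130 mm tall, black foot, no foil and no white band: its top is an open dark mouth; 60 g. Origin: centre of its underside, z up its axis. Stands loose on the table among the others.
- red_rack: fixed plywood rack, red end plates 72 high (mm): 3 square open cells in a row along its y, centres y -64, 0, +64, x 0; +64 is taken by red_racked, two are free. Cells 56 wide inside, floor 10 above the table, side walls 60 high, walls 8 thick; outside 72 (x) by 200 (y). Racked tops are 140 above the table. Origin: centre of underside, z up. Yaw within 0.3 rad.
- blue_rack: fixed plywood rack, blue end plates 72 high (mm): 3 square open cells in a row along its y, centres y -54, 0, +54, x 0; +54 is taken by blue_racked, two are free. Cells 46 wide inside, floor 10 above the table, side walls 60 high, walls 8 thick; outside 62 (x) by 170 (y). Racked tops are 120 above the table. Origin: centre of underside, z up. Yaw within 0.3 rad.
- scrap_tub: fixed yellow open plastic tub, a few paper scraps in it: outside 130 mm (x) by 160 mm (y) by 62 mm high, grip tabs at its y ends, walls and floor 4 mm thick. Origin: centre of its underside, on the table; z up. Yaw within 0.15 rad. The spent cartridge may stand or lie in it.
- red_racked: sealed red cartridge like red_1, loose, already standing in the red rack's cell at +64 mm; it stays there.
- blue_racked: sealed blue cartridge like blue_1, loose, already standing in the blue rack's cell at +54 mm; it stays there.

How it is judged:
By the outcome, as a careful person would: the job done as asked, in the order asked, and still so for the second after the job is handed in, with the robot touching nothing.
It also fails if it takes over 120 s, if anything falls off the work surface, if the arm or the gripper's body presses on something with over 40 N, if the wrist force passes 120 N, or if a joint passes its speed limit or range.

## Working session

There is one attempt and no reset: what is moved stays moved. The work goes in short steps, Python scripts to look and compute and a tool call to move; the robot and the scene stay as the last step left them, time stands still between calls to the robot, and variables do not carry over. Pictures are saved under pics/ and viewed, and the job is handed in when it is done.

Besides the shell and the picture viewer there is one more tool, called after ">>>" by a JSON object that holds its "method" and its "body", one argument or row to a line. step_arm: Moves the arm, as the interface text tells. Its arguments: {"type":"object","properties":{"targets":{"type":"array","items":{"type":"array","items":{"type":"number"}}},"force":{"type":"number"}},"required":["targets"]}

```bash
mkdir -p pics; ls; python3 - <<'E'
from cell import robot
import cv2
s=robot.sense();print(s['time'],s['tcp_pos'],s['tool_rot'],s['width'])
for n in("scene","side","wrist"):
    f=robot.grab_frame(n);cv2.imwrite(f'pics/{n}0.png',f['color']);print(n,f['fx'],f['cx'],f['cy'],f['R'],f['t'])
E
```

```text
pics
0.0 [0.2659289  0.56518186 0.21883534] [ 2.65187227e+00  1.68305060e+00 -1.57317488e-03] 0.09391960024166209
scene 447.3801259491856 277.04185819632676 214.49641144358648 [[ 0.79361395  0.60821778 -0.01574867]
 [ 0.51049618 -0.67974124 -0.52663602]
 [-0.33101441  0.40990606 -0.84994499]] [-0.45276186 -0.22488407  1.18552456]
side 402.43815657041483 273.55655846006533 206.70362496927308 [[-0.99701875 -0.0768561  -0.00683722]
 [-0.04808099  0.68813909 -0.72398398]
 [ 0.06034755 -0.72149687 -0.6897829 ]] [0.52067726 0.03337955 0.8664098 ]
wrist 308.9775712607326 274.4070314978287 209.040802962909 [[ 0.42654299  0.90446621 -0.00139654]
 [ 0.8732902  -0.41143761  0.26092782]
 [ 0.23542581 -0.11251651 -0.9653573 ]] [-0.62405898 -0.0257925   0.39102782]
```

View pics/scene0.png

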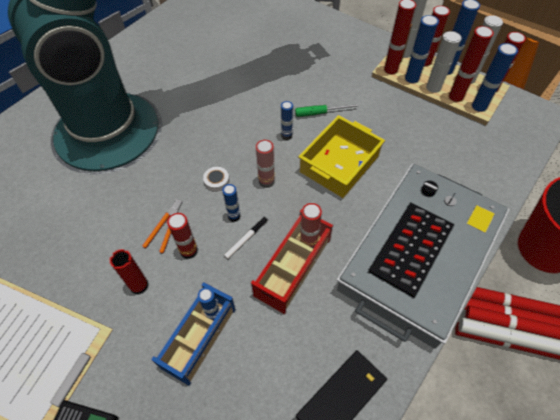

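View pics/side0.png

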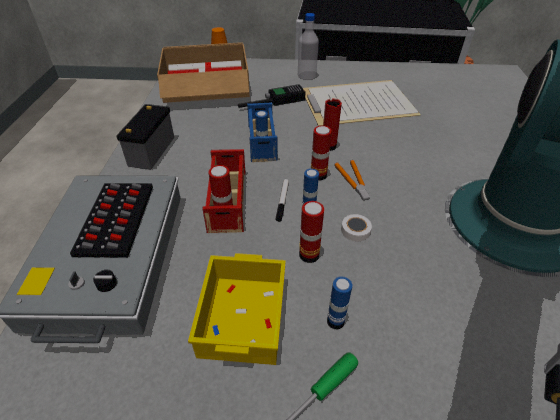

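View pics/wrist0.png

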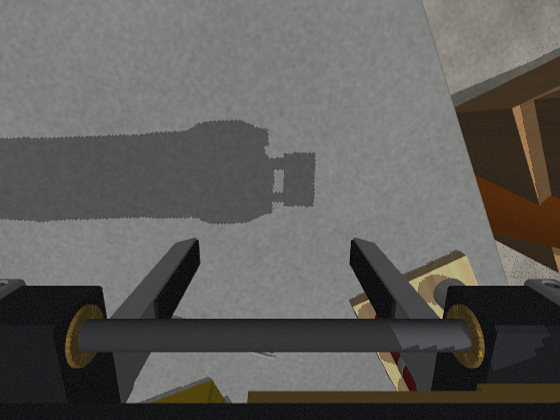

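The scene view shows the sealed reds at about (265,165) and (182,235), the spent one at (128,272), and the blues at (287,120) and (231,203). The red rack is near (292,262), the blue rack near (195,330) and the tub near (342,155). Next I'll segment these.

```bash
cat > h.py <<'E'
import cv2,numpy as np
from cell import robot
def ray(f,u,v):
    R=np.array(f['R']);t=np.array(f['t'])
    d=R.T@np.array([(u-f['cx'])/f['fx'],(v-f['cy'])/f['fy'],1]);return -R.T@t,d
def onz(f,u,v,z):
    o,d=ray(f,u,v);return o+d*(z-o[2])/d[2]
def proj(f,X):
    c=np.array(f['R'])@np.array(X)+np.array(f['t']);return np.array([f['fx']*c[0]/c[2]+f['cx'],f['fy']*c[1]/c[2]+f['cy']])
def masks(im):
    b,g,r=[im[...,i].astype(int) for i in range(3)]
    return {'red':((r>60)&(r>1.8*g)&(r>1.8*b)).astype(np.uint8),'blue':((b>60)&(b>1.6*g)&(b>2*r)).astype(np.uint8),
     'yel':((r>110)&(g>90)&(b<0.45*g)).astype(np.uint8)}
E
python3 - <<'E'
from h import *
for n,box in(("scene",(90,90,400,400)),("side",(190,90,400,370))):
    f=robot.grab_frame(n);im=f['color']
    for k,m in masks(im).items():
        c,l,s,ce=cv2.connectedComponentsWithStats(m)
        for i in range(1,c):
            if s[i][4]>60: print(n,k,s[i],ce[i].round(1))
    x0,y0,x1,y1=box
    w=im[y0:y1,x0:x1];k=min(800/w.shape[1],600/w.shape[0]);cv2.imwrite(f'pics/{n}_z.png',cv2.resize(w,None,fx=k,fy=k,interpolation=cv2.INTER_CUBIC));print(k)
E
```

```text
scene red [392   4  24  42 483] [403.3  25.6]
scene red [433   9  18  28 190] [441.   22.7]
scene red [461  26  33  48 493] [476.9  52.7]
scene red [503  31  36  57 962] [521.4  61.2]
scene red [425  42  14  24 131] [431.7  52.3]
scene red [387  48  17  26 265] [394.1  60.7]
scene red [450  77  22  25 255] [460.8  89. ]
scene red [ 524  177   36   96 1127] [547.5 242.3]
scene red [ 251  203   82  110 1650] [292.  262.2]
scene red [143 213  48  40 538] [170.9 231.6]
scene red [302 235  15   8  62] [309.  238.5]
scene red [422 239  12   8  63] [427.6 242.3]
scene red [178 240  18  16 129] [187.3 248.1]
scene red [393 243  12   8  61] [398.7 246.4]
scene red [110 249  35  43 595] [128.4 272.7]
scene red [384 258  12   8  62] [389.3 261.4]
scene red [404 269  12   9  64] [410.1 273. ]
scene red [ 465  287   45   40 1207] [487.6 306.9]
scene red [ 510  295   50   44 1554] [536.3 316.2]
scene red [455 330  49  16 194] [479.1 338. ]
scene red [510 344  50  16 208] [534.9 351.2]
scene blue [  0   0  12  34 278] [ 3.8 16.4]
scene blue [224 192  12  13  72] [230.2 197.7]
scene blue [153 284  7
[... 325 characters left out ...]
ed [313  99  29  55 848] [327.6 129. ]
side red [ 203  149   42   84 2167] [224.8 190.8]
side red [311 156  18  20 193] [320.  164.6]
side red [351 161  13  24 102] [356.8 172.5]
side red [335 163  21  26 130] [345.6 175.3]
side red [301 201  23  35 504] [311.7 221.1]
side red [ 86 233  11   7  61] [ 90.7 236.4]
side red [110 233  12   7  63] [115.1 236.5]
side red [300 238  21  20 273] [309.9 247.3]
side blue [305  13  10   8  68] [309.5  16.5]
side blue [248 103  29  56 906] [261.5 132. ]
side blue [305 171  14  22 169] [311.2 182.9]
side blue [333 278  19  29 282] [341.2 294.8]
side yel [ 188  254   97  100 5652] [241.6 310.3]
side yel [ 17 268  37  27 649] [ 35.3 281.1]
2.142857142857143
```

View pics/scene_z.png

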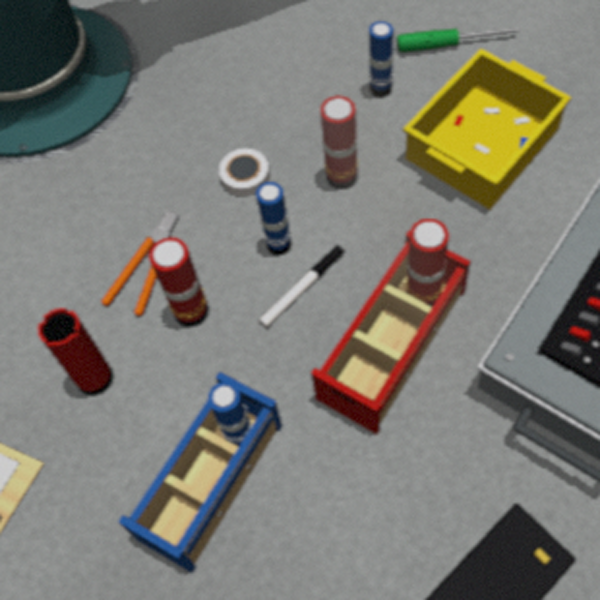

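View pics/side_z.png

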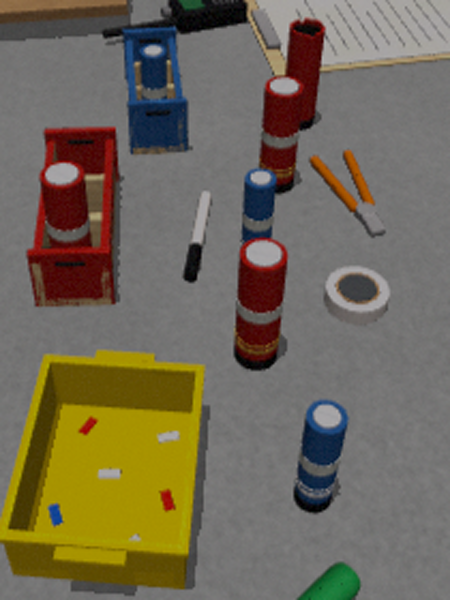

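```bash
cat > loc.py <<'E'
from h import *
P={'scene':dict(k=1.93548,o=(90,90),redA=(339,108),redB=(171,253),bluA=(381,30),bluB=(270,193),spent=(60,325),rr=(428,235),br=(225,397)),
'side':dict(k=2.142857,o=(190,90),redA=(264,255),redB=(285,86),bluA=(326,415),bluB=(260,178),spent=(305,27),rr=(62,175),br=(153,52))}
H=dict(redA=.13,redB=.13,bluA=.11,bluB=.11,spent=.13,rr=.14,br=.12)
F={}
for n in P:
    f=F[n]=robot.grab_frame(n);im=f['color'].astype(int)
    for o in H:
        p=(np.array(P[n][o])/P[n]['k']+P[n]['o'])
        m=((im.min(2)>110)&(im.max(2)-im.min(2)<70)).astype(np.uint8)
        c,l,s,ce=cv2.connectedComponentsWithStats(m)
        q=np.round(p).astype(int);i=l[q[1],q[0]]
        a=0
        if i and s[i][4]<200: p=ce[i];a=s[i][4]
        print(n,o,p.round(1),a,onz(f,*p,H[o]).round(4))
R={'scene':{'red':[(412,234),(468,266),(316,376),(378,422)],'blue':[(220,377),(279,404),(124,522),(190,562)],'tub':[(481,53),(569,99),(407,130),(490,178)]},
'side':{'red':[(46,131),(116,131),(36,252),(115,254)],'blue':[(124,29),(179,30),(130,102),(187,104)],'tub':[(45,358),(204,366),(3,542),(188,551)]}}
for n in R:
  for k,ps in R[n].items():
    z=.062 if k=='tub' else .072
    w=np.array([onz(F[n],*(np.array(p)/P[n]['k']+P[n]['o']),z)[:2] for p in ps])
    d=(w[0]+w[1]-w[2]-w[3])/2
    if d[1]<0:d=-d
    print(n,k,w.round(3).tolist(),'ctr',w.mean(0).round(4),'len',np.linalg.norm(d).round(3),'yaw',np.arctan2(-d[0],d[1]).round(3))
E
python3 loc.py
```

```text
scene redA [264.1 145.8] 129 [0.4435 0.1226 0.13  ]
scene redB [176.6 220.5] 174 [ 0.4238 -0.1306  0.13  ]
scene bluA [286.9 105.5] 0 [0.3982 0.2663 0.11  ]
scene bluB [228.7 189. ] 71 [ 0.4459 -0.0022  0.11  ]
scene spent [121.  257.9] 0 [ 0.3977 -0.2528  0.13  ]
scene rr [311.3 210.8] 169 [0.626  0.0415 0.14  ]
scene br [205.1 294.2] 104 [ 0.5689 -0.2087  0.12  ]
side redA [312.5 207.7] 154 [0.4426 0.1217 0.13  ]
side redB [322.1 129.6] 79 [ 0.4229 -0.132   0.13  ]
side bluA [342.1 283.7] 108 [0.3947 0.2676 0.11  ]
side bluB [311.2 172.5] 47 [ 0.4448 -0.003   0.11  ]
side spent [332.3 102.6] 0 [ 0.3968 -0.2539  0.13  ]
side rr [218.3 170.6] 120 [0.6253 0.0409 0.14  ]
side br [260.8 113.1] 29 [ 0.5685 -0.2104  0.12  ]
scene red [[0.59, 0.068], [0.662, 0.071], [0.611, -0.127], [0.69, -0.128]] ctr [ 0.6381 -0.0293] len 0.198 yaw 0.125
scene blue [[0.535, -0.186], [0.601, -0.172], [0.561, -0.346], [0.634, -0.335]] ctr [ 0.5826 -0.2598] len 0.164 yaw 0.182
scene tub [[0.497, 0.349], [0.626, 0.349], [0.495, 0.19], [0.614, 0.19]] ctr [0.5578 0.2695] len 0.159 yaw -0.045
side red [[0.676, -0.114], [0.6, -0.119], [0.649, 0.075], [0.576, 0.073]] ctr [ 0.6252 -0.0214] len 0.192 yaw 0.132
side blue [[0.618, -0.339], [0.548, -0.341], [0.591, -0.176], [0.526, -0.176]] ctr [ 0.5709 -0.2579] len 0.166 yaw 0.148
side tub [[0.62, 0.191], [0.486, 0.19], [0.618, 0.357], [0.488, 0.354]] ctr [0.5531 0.2732] len 0.164 yaw -0.0
```

```bash
python3 - <<'E'
from h import *
for n,box in(("scene",(145,195,345,390)),("side",(195,95,285,240))):
    f=robot.grab_frame(n);im=f['color']
    x0,y0,x1,y1=box
    w=im[y0:y1,x0:x1];k=4
    w=cv2.resize(w,None,fx=k,fy=k,interpolation=cv2.INTER_CUBIC);w=np.clip(w.astype(int)*1.4,0,255).astype(np.uint8)
    print(w.shape)
    if n=='scene':
        cv2.imwrite('pics/sr.png',w[0:500,400:]);cv2.imwrite('pics/sb.png',w[340:,0:380])
    else: cv2.imwrite('pics/dr.png',w)
E
```

```text
(780, 800, 3)
(580, 360, 3)
```

View pics/sr.png

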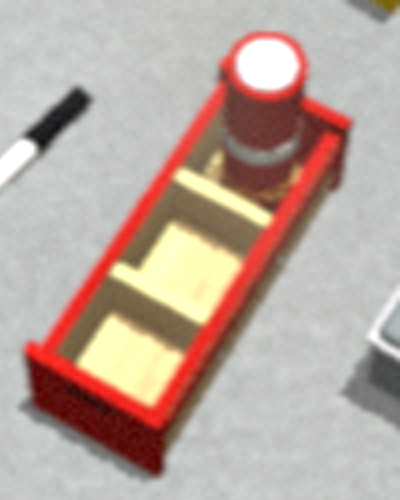

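View pics/sb.png

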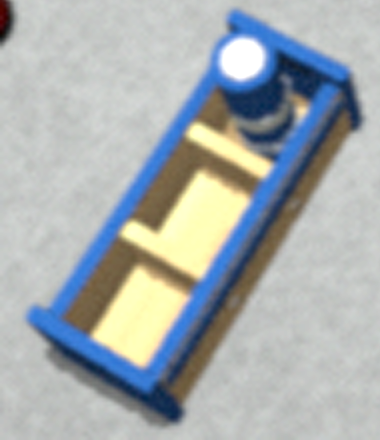

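View pics/dr.png

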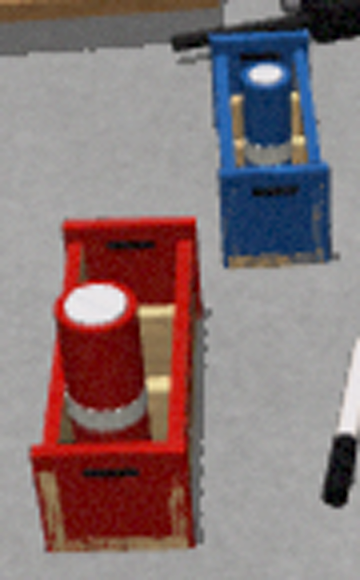

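```bash
cat > rk.py <<'E'
from h import *
S=robot.grab_frame('scene');D=robot.grab_frame('side')
A=lambda u,v:(245+u/4,195+v/4);B=lambda u,v:(145+u/4,280+v/4);C=lambda u,v:(195+u/4,95+v/4)
Q=[('sr',S,[A(28,353),A(160,424),A(226,68),A(352,120)]),('sb',S,[B(30,320),B(150,388),B(235,12),B(352,75)]),
('dr',D,[C(65,221),C(199,221),C(33,455),C(186,455)]),('db',D,[C(211,34),C(313,34),C(220,172),C(330,168)])]
for n,f,ps in Q:
    w=np.array([onz(f,*p,.072)[:2] for p in ps]);d=(w[2]+w[3]-w[0]-w[1])/2
    print(n,w.round(3).tolist(),w.mean(0).round(4),np.linalg.norm(d).round(3),np.arctan2(-d[0],d[1]).round(3), np.linalg.norm(w[0]-w[1]).round(3),np.linalg.norm(w[2]-w[3]).round(3))
for n,f,ps in [('dividers r',S,[A(180,172),A(272,218),A(114,268),A(208,320)]),('dividers b',S,[B(195,128),B(268,172),B(128,230),B(202,275)])]:
    for z in(.06,.07):print(n,z,[onz(f,*p,z)[:2].round(3).tolist() for p in ps],np.mean([onz(f,*p,z) for p in ps],0).round(4))
E
python3 rk.py
```

```text
sr [[0.608, -0.127], [0.681, -0.117], [0.589, 0.064], [0.661, 0.077]] [ 0.6346 -0.0259] 0.194 0.101 0.074 0.073
sb [[0.559, -0.348], [0.622, -0.337], [0.532, -0.183], [0.599, -0.174]] [ 0.5781 -0.2604] 0.166 0.151 0.064 0.067
dr [[0.677, -0.118], [0.599, -0.123], [0.656, 0.079], [0.58, 0.074]] [ 0.6279 -0.0219] 0.198 0.102 0.079 0.076
db [[0.619, -0.339], [0.549, -0.343], [0.593, -0.174], [0.526, -0.183]] [ 0.5716 -0.2598] 0.165 0.149 0.07 0.067
dividers r 0.06 [[0.603, 0.003], [0.657, 0.01], [0.61, -0.061], [0.665, -0.056]] [ 0.6336 -0.0258  0.06  ]
dividers r 0.07 [[0.606, -0.001], [0.66, 0.006], [0.613, -0.065], [0.667, -0.059]] [ 0.6365 -0.03    0.07  ]
dividers b 0.06 [[0.552, -0.236], [0.595, -0.231], [0.561, -0.291], [0.603, -0.286]] [ 0.5778 -0.2612  0.06  ]
dividers b 0.07 [[0.556, -0.238], [0.598, -0.233], [0.565, -0.292], [0.606, -0.287]] [ 0.5813 -0.2625  0.07  ]
```

```bash
cat > plan.py <<'E'
import sys,numpy as np
from cell import robot
from scipy.spatial.transform import Rotation as Ro
# args: x y z jaw_angle
s=robot.sense();R=Ro.from_rotvec(s['tool_rot']).as_matrix();p=np.array(s['tcp_pos'])
x,y,z,a=map(float,sys.argv[1:5])
d=R.T@(np.array([x,y,z])-p)*100
c=np.arctan2(R[1,0],R[0,0]);sp=-(a-c);sp=(sp+np.pi/2)%np.pi-np.pi/2
print('t',round(s['time'],2),'p',p.round(4),'jaw',round(c,3),'tilt',R[:,2].round(3),'w',round(s['width'],4),'F',np.round(s['wrist_force'],1),'j7',np.round(s['joint_positions'][6],2))
print('shift cm',d.round(2),'spin',round(sp,3))
E
python3 plan.py .443 .122 .219 .1
```

```text
t 0.55 p [0.2661 0.5655 0.2194] jaw 1.131 tilt [-0. -0. -1.] w 0.0942 F [ 0.1  0.  -0.5] j7 -0.05
shift cm [-32.6   34.89   0.05] spin 1.031
```

>>> {"method": "step_arm", "body": {
  "targets": [
    [-32.6, 34.9, 0, 1.03, -1],
    [-32.6, 34.9, 0, 1.03, -1],
    [-32.6, 34.9, 0, 1.03, -1],
    [-32.6, 34.9, 0, 1.03, -1],
    [-32.6, 34.9, 0, 1.03, -1],
    [-32.6, 34.9, 0, 1.03, -1],
    [-32.6, 34.9, 0, 1.03, -1],
    [-32.6, 34.9, 0, 1.03, -1]
  ],
  "force": 15
}}

```text
time: 1.22
tcp_pos: [0.3899, 0.254, 0.2197]
tool_rot: [-3.135, -0.196, -0.001]
wrist_force: [0.9, 1.3, 0.1]
width: 0.0941
```

```bash
python3 plan.py .443 .122 .219 .1
```

```text
t 1.22 p [0.3899 0.254  0.2197] jaw 0.125 tilt [ 0.     0.001 -1.   ] w 0.0941 F [0.9 1.3 0.1] j7 -0.47
shift cm [ 3.62 13.76  0.06] spin 0.025
```

>>> {"method": "step_arm", "body": {
  "targets": [
    [3.6, 13.7, 0, 0.02, -1],
    [3.6, 13.7, 0, 0.02, -1],
    [3.6, 13.7, 0, 0.02, -1],
    [3.6, 13.7, 0, 0.02, -1],
    [3.6, 13.7, 0, 0.02, -1],
    [3.6, 13.7, 0, 0.02, -1]
  ]
}}

```text
time: 1.72
tcp_pos: [0.4434, 0.1242, 0.2196]
tool_rot: [-3.137, -0.171, -0.0]
wrist_force: [-0.1, 2.0, 1.2]
width: 0.0939
```

```bash
python3 plan.py .443 .122 .09 .1; python3 - <<'E'
from h import *
f=robot.grab_frame('wrist');cv2.imwrite('pics/w1.png',f['color'])
print(proj(f,(.443,.122,.13)))
E
```

```text
t 1.72 p [0.4434 0.1242 0.2196] jaw 0.109 tilt [ 0.  0. -1.] w 0.0939 F [-0.1  2.   1.2] j7 -0.17
shift cm [-0.07  0.21 12.96] spin 0.009
[274.6257328  219.67279057]
```

View pics/w1.png

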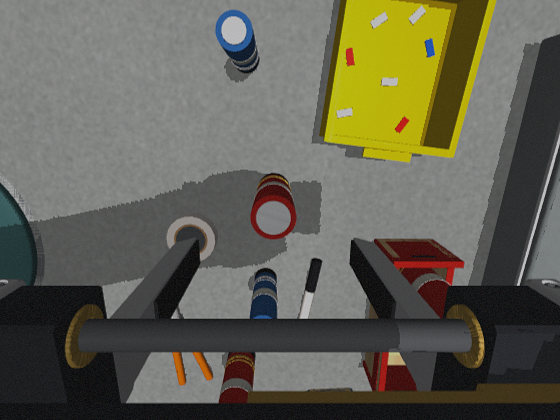

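The wrist view has red A's foil at (273,218) against a predicted (275,220), so the localisation is good. Descending to grasp.

>>> {"method": "step_arm", "body": {
  "targets": [
    [0, 0.1, 3.5, 0, -1],
    [0, 0.1, 7, 0, -1],
    [0, 0.1, 10, 0, -1],
    [0, 0.1, 12, 0, -1],
    [0, 0.1, 13, 0, -1],
    [0, 0.1, 13, 0, -1],
    [0, 0.1, 13, 0, -0.5],
    [0, 0.1, 13, 0, 1]
  ],
  "force": 15
}}

```text
time: 2.43
tcp_pos: [0.444, 0.1244, 0.0907]
tool_rot: [-3.136, -0.175, -0.002]
wrist_force: [0.0, 0.6, -0.3]
width: 0.0838
```

>>> {"method": "step_arm", "body": {
  "targets": [
    [0, 0, 0, 0, 1],
    [0, 0, 0, 0, 1],
    [0, 0, 0, 0, 1],
    [0, 0, 0, 0, 1],
    [0, 0, 0, 0, 1],
    [0, 0, 0, 0, 1]
  ]
}}

```text
time: 2.93
tcp_pos: [0.4433, 0.1238, 0.0896]
tool_rot: [-3.137, -0.174, -0.0]
wrist_force: [-0.1, -0.6, -0.6]
width: 0.044
```

```bash
python3 plan.py .6375 -.0877 .26 .105
```

```text
t 2.93 p [0.4433 0.1238 0.0896] jaw 0.111 tilt [ 0.  0. -1.] w 0.044 F [-0.1 -0.6 -0.6] j7 -0.05
shift cm [ 16.96  23.17 -17.04] spin 0.006
```

>>> {"method": "step_arm", "body": {
  "targets": [
    [0, 0, 0, 0, 1],
    [0, 0, 0, 0, 1],
    [0, 0, 0, 0, 1],
    [0, 0, -1, 0, 1],
    [0, 0, -3, 0, 1],
    [0, 0, -6, 0, 1],
    [0, 0, -9, 0, 1],
    [0, 0, -12, 0, 1]
  ]
}}

```text
time: 3.6
tcp_pos: [0.443, 0.1233, 0.2114]
tool_rot: [3.136, 0.173, -0.0]
wrist_force: [1.2, 1.3, -1.9]
width: 0.0398
```

```bash
python3 plan.py .6375 -.0877 .26 .105;python3 - <<'E'
from h import *
f=robot.grab_frame('scene');cv2.imwrite('pics/s2.png',f['color'])
E
```

```text
t 3.6 p [0.443  0.1233 0.2114] jaw 0.11 tilt [-0.    -0.001 -1.   ] w 0.0398 F [ 1.2  1.3 -1.9] j7 -0.16
shift cm [17.   23.12 -4.85] spin 0.005
```

View pics/s2.png

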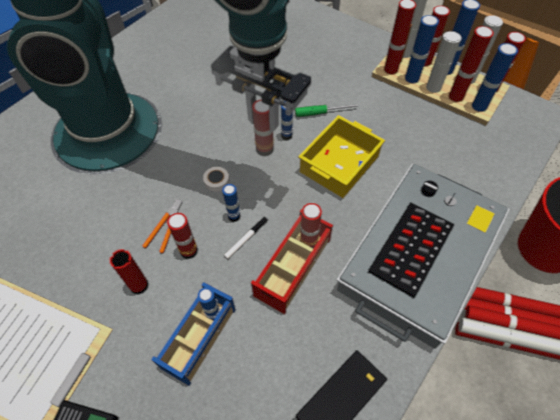

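Red A is held, with its foot at about (263,150). I'll carry it to the far red cell.

>>> {"method": "step_arm", "body": {
  "targets": [
    [0, 0, -4, 0, 1],
    [2, 3, -5, 0, 1],
    [4, 5.6, -5, 0, 1],
    [6, 8.5, -5, 0, 1],
    [8, 11, -5, 0, 1],
    [10, 13.8, -5, 0, 1],
    [12, 16.5, -5, 0, 1],
    [14, 19.2, -5, 0, 1]
  ]
}}

```text
time: 4.32
tcp_pos: [0.6045, -0.0529, 0.2598]
tool_rot: [3.137, 0.175, -0.0]
wrist_force: [-0.1, 1.1, -0.9]
width: 0.0396
```

>>> {"method": "step_arm", "body": {
  "targets": [
    [1.5, 2, 0, 0, 1],
    [2.6, 3.4, 0, 0, 1],
    [3, 3.9, 0, 0, 1],
    [3, 3.9, 0, 0, 1],
    [3, 3.9, 0, 0, 1],
    [3, 3.9, 0, 0, 1]
  ]
}}

```text
time: 4.82
tcp_pos: [0.6373, -0.0857, 0.2597]
tool_rot: [-3.136, -0.176, 0.0]
wrist_force: [0.4, 1.1, -1.5]
width: 0.04
```

```bash
python3 plan.py .6375 -.0877 .105 .105;python3 - <<'E'
from h import *
for n,b in(('scene',(215,120,365,340)),('side',(170,40,300,250))):
    f=robot.grab_frame(n);im=f['color'][b[1]:b[3],b[0]:b[2]];im=np.clip(cv2.resize(im,None,fx=2.7,fy=2.7,interpolation=cv2.INTER_CUBIC).astype(int)*1.3,0,255);cv2.imwrite(f'pics/{n}3.png',im)
    print(proj(f,(.631,-.024,.07)))
f=robot.grab_frame('wrist');cv2.imwrite('pics/w3.png',f['color'])
E
python3 -c "
import cv2,numpy as np
a=cv2.imread('pics/scene3.png');b=cv2.imread('pics/side3.png');h=max(a.shape[0],b.shape[0])
o=np.zeros((h,a.shape[1]+b.shape[1],3),np.uint8);o[:a.shape[0],:a.shape[1]]=a;o[:b.shape[0],a.shape[1]:]=b;cv2.imwrite('pics/m3.png',o)"
```

```text
t 4.82 p [ 0.6373 -0.0857  0.2597] jaw 0.112 tilt [-0.     0.001 -1.   ] w 0.04 F [ 0.4  1.1 -1.5] j7 0.4
shift cm [-1.000e-02  2.100e-01  1.547e+01] spin 0.007
[292.97268059 252.30974906]
[224.22590815 177.14743822][ WARN:0@2.111] global loadsave.cpp:1063 imwrite_ Unsupported depth image for selected encoder is fallbacked to CV_8U.
```

View pics/m3.png

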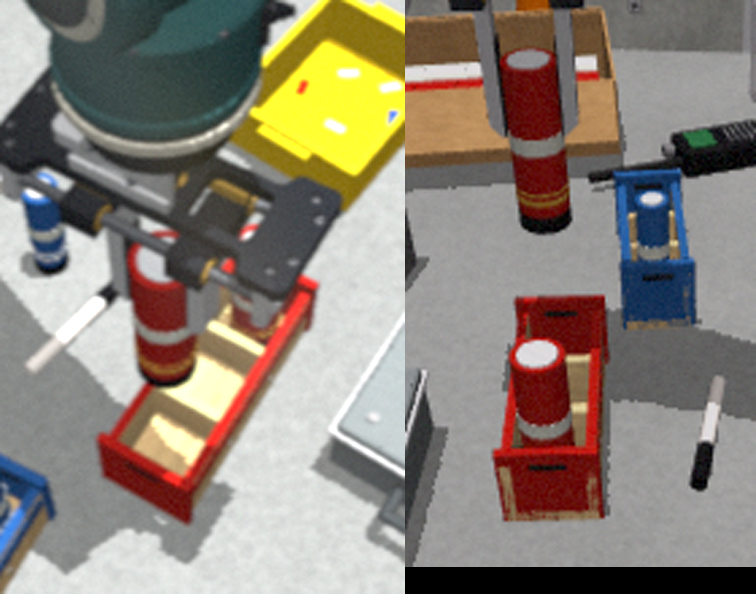

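View pics/w3.png

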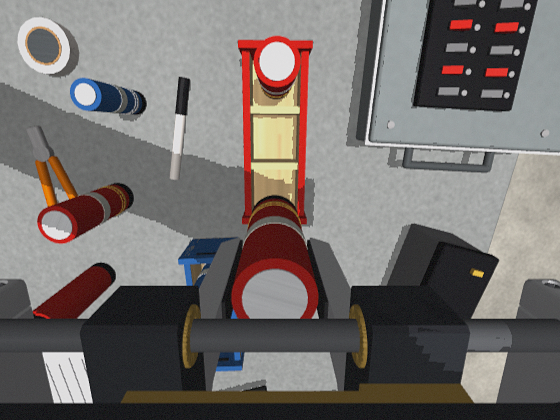

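The wrist view shows the red rack upright in columns 244–306, with dividers at rows 111 and 160. The held cartridge is centred on column 275, so it lines up sideways. I'll check the rack position from this frame.

```bash
python3 - <<'E'
from h import *
f=robot.grab_frame('wrist')
for n,p,z in [('far end',(238,40),.072),('',(313,40),.072),('near end',(242,222),.072),('',(312,222),.072),('divider',(253,111),.06),('',(299,111),.06),('div',(252,161),.06),('',(299,161),.06),('foil rr',(278,58),.14),('mid floor',(274,138),.01)]:
    print(n,p,onz(f,*p,z).round(4))
print(proj(f,(.631,-.024,.01)),proj(f,(.6375,-.0877,.01)))
w=f['color'][20:240,200:350];cv2.imwrite('pics/w3z.png',cv2.resize(w,None,fx=2.7,fy=2.7,interpolation=cv2.INTER_CUBIC))
E
```

```text
far end (238, 40) [0.5816 0.0698 0.072 ]
 (313, 40) [0.6583 0.0783 0.072 ]
near end (242, 222) [ 0.6021 -0.1254  0.072 ]
 (312, 222) [ 0.6852 -0.1161  0.072 ]
divider (253, 111) [0.6026 0.0025 0.06  ]
 (299, 111) [0.654  0.0083 0.06  ]
div (252, 161) [ 0.6066 -0.0533  0.06  ]
 (299, 161) [ 0.6614 -0.0472  0.06  ]
foil rr (278, 58) [0.6252 0.0444 0.14  ]
mid floor (274, 138) [ 0.6295 -0.0262  0.01  ]
[275.36596369 136.41013592] [274.87755548 184.73989801]
```

View pics/w3z.png

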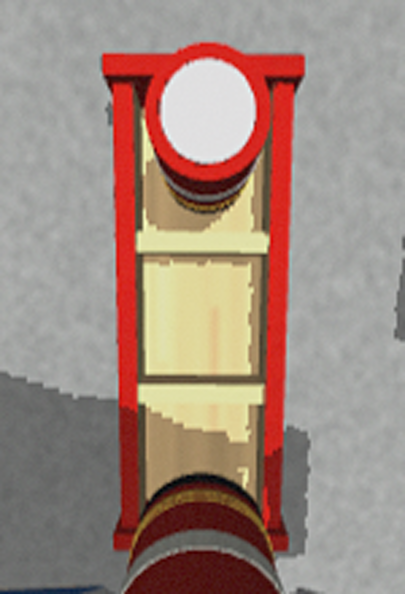

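>>> {"method": "step_arm", "body": {
  "targets": [
    [0, 0.1, 3, 0, 1],
    [0, 0.1, 6, 0, 1],
    [0, 0.1, 8.5, 0, 1],
    [0, 0.1, 8.5, 0, 1]
  ]
}}

```text
time: 5.35
tcp_pos: [0.6356, -0.0869, 0.17]
tool_rot: [-3.136, -0.175, 0.01]
wrist_force: [-0.2, 0.3, -2.6]
width: 0.0396
```

```bash
cat > v.py <<'E'
import sys
from h import *
def mk(n,b,k=2.7):
    f=robot.grab_frame(n);im=f['color'][b[1]:b[3],b[0]:b[2]]
    return np.clip(cv2.resize(im,None,fx=k,fy=k,interpolation=cv2.INTER_CUBIC).astype(int)*1.3,0,255).astype(np.uint8)
# args: out, then scene box, side box
v=list(map(int,sys.argv[2:10]))
a=mk('scene',v[:4]);b=mk('side',v[4:]);h=max(a.shape[0],b.shape[0])
o=np.zeros((h,a.shape[1]+b.shape[1],3),np.uint8);o[:a.shape[0],:a.shape[1]]=a;o[:b.shape[0],a.shape[1]:]=b;cv2.imwrite(sys.argv[1],o)
E
python3 v.py pics/m4.png 215 160 365 340 170 40 300 250; python3 plan.py .6375 -.0877 .101 .105
```

```text
t 5.45 p [ 0.6379 -0.0878  0.175 ] jaw 0.111 tilt [-0.001 -0.    -1.   ] w 0.0395 F [-0.8 -0.8 -0.1] j7 0.44
shift cm [-0.04 -0.01  7.4 ] spin 0.006
```

View pics/m4.png

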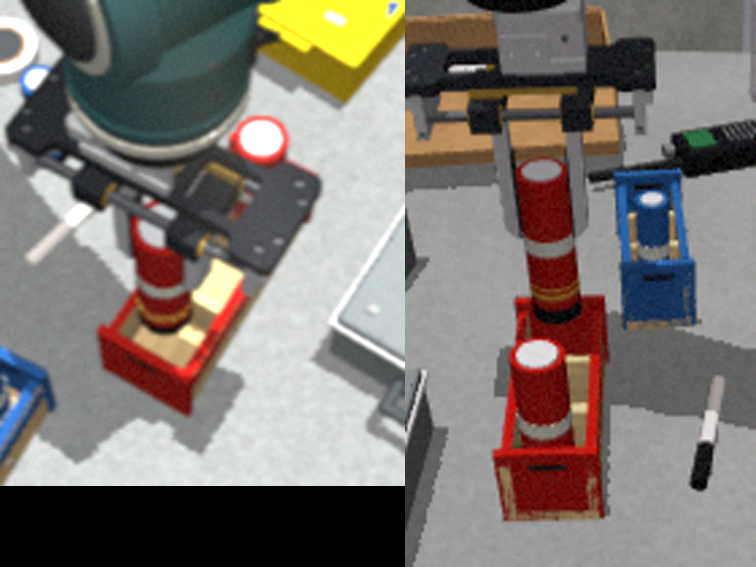

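The foot sits above the end cell: scene crop (163,318), side crop (556,310). Lowering the rest of the way.

>>> {"method": "step_arm", "body": {
  "targets": [
    [0, 0, 1.5, 0, 1],
    [0, 0, 3, 0, 1],
    [0, 0, 4.5, 0, 1],
    [0, 0, 6, 0, 1],
    [0, 0, 6.8, 0, 1],
    [0, 0, 7.2, 0, 1],
    [0, 0, 7.2, 0, 1],
    [0, 0, 7.2, 0, 1]
  ]
}}

```text
time: 6.12
tcp_pos: [0.6386, -0.0881, 0.1037]
tool_rot: [3.136, 0.174, 0.002]
wrist_force: [0.5, -0.5, -0.9]
width: 0.0399
```

```bash
python3 plan.py .6375 -.0877 .1 .105
```

```text
t 6.12 p [ 0.6386 -0.0881  0.1037] jaw 0.111 tilt [ 0.001 -0.    -1.   ] w 0.0399 F [ 0.5 -0.5 -0.9] j7 0.47
shift cm [-0.11 -0.05  0.37] spin 0.006
```

>>> {"method": "step_arm", "body": {
  "targets": [
    [0, 0, 0.3, 0, 1],
    [0, 0, 0.3, 0, 1],
    [0, 0, 0.3, 0, 1],
    [0, 0, 0.3, 0, -0.5],
    [0, 0, 0.3, 0, -0.5],
    [0, 0, 0.3, 0, -0.5],
    [0, 0, 0.3, 0, -0.5],
    [0, 0, 0.3, 0, -0.5]
  ]
}}

```text
time: 6.78
tcp_pos: [0.638, -0.0879, 0.0996]
tool_rot: [3.137, 0.174, 0.0]
wrist_force: [-0.1, -0.4, 0.7]
width: 0.0685
```

>>> {"method": "step_arm", "body": {
  "targets": [
    [0, 0, 0, 0, -0.5],
    [0, 0, -2, 0, -0.5],
    [0, 0, -5, 0, -1],
    [0, 0, -9, 0, -1],
    [0, 0, -12, 0, -1],
    [0, 0, -12.5, 0, -1],
    [0, 0, -12.5, 0, -1]
  ]
}}

```text
time: 7.37
tcp_pos: [0.6389, -0.0881, 0.2267]
tool_rot: [3.137, 0.174, 0.006]
wrist_force: [-0.2, -0.3, -0.1]
width: 0.094
```

```bash
python3 plan.py .4235 -.1313 .22 .105;  python3 v.py pics/m5.png 215 160 365 340 170 40 300 250
```

```text
t 7.37 p [ 0.6389 -0.0881  0.2267] jaw 0.111 tilt [ 0.004  0.    -1.   ] w 0.094 F [-0.2 -0.3 -0.1] j7 0.42
shift cm [-21.89   1.91   0.59] spin 0.006
```

View pics/m5.png

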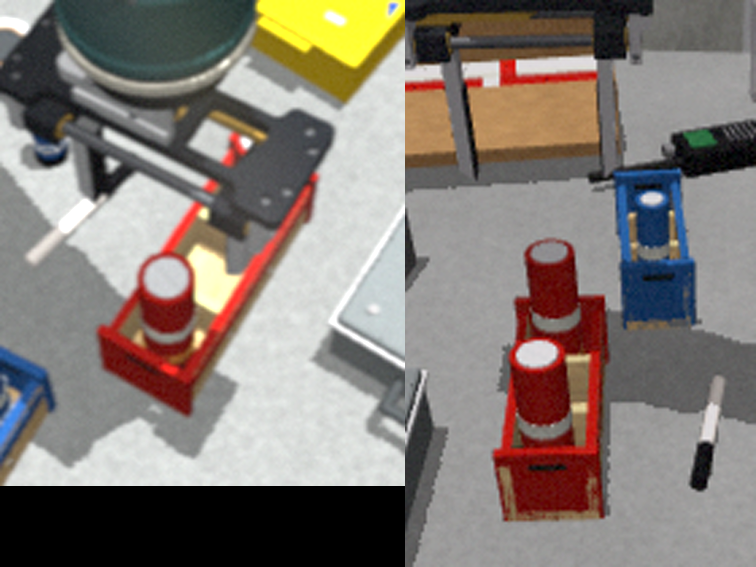

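Red A is standing in the end cell, foil at scene crop (168,275). Next is red B.

>>> {"method": "step_arm", "body": {
  "targets": [
    [-4, 0.4, 0, 0, -1],
    [-8, 0.8, 0, 0, -1],
    [-12, 1.2, 0, 0, -1],
    [-16, 1.6, 0, 0, -1],
    [-19.5, 1.9, 0, 0, -1],
    [-21.8, 1.9, 0, 0, -1],
    [-21.9, 1.9, 0, 0, -1],
    [-21.9, 1.9, 0, 0, -1]
  ]
}}

```text
time: 8.13
tcp_pos: [0.4214, -0.1308, 0.2238]
tool_rot: [-3.136, -0.174, 0.001]
wrist_force: [1.3, -0.1, -0.4]
width: 0.0941
```

```bash
python3 plan.py .4233 -.1313 .09 .105; python3 - <<'E'
from h import *
f=robot.grab_frame('wrist');cv2.imwrite('pics/w6.png',f['color'])
print(proj(f,(.4233,-.1313,.13)))
E
```

```text
t 8.13 p [ 0.4214 -0.1308  0.2238] jaw 0.111 tilt [-0.001  0.001 -1.   ] w 0.0941 F [ 1.3 -0.1 -0.4] j7 0.41
shift cm [ 0.19  0.08 13.38] spin 0.006
[277.59361255 216.77271798]
```

View pics/w6.png

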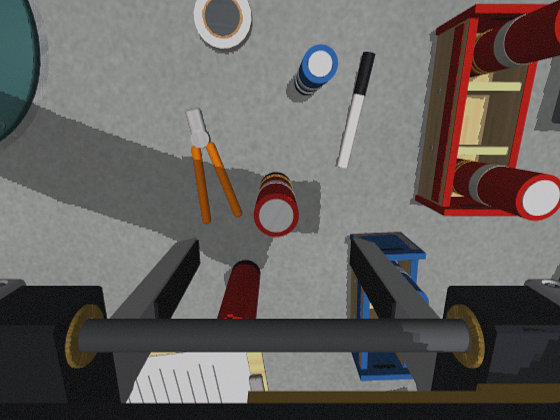

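Foil at (276,214) as predicted. Grasping red B.

>>> {"method": "step_arm", "body": {
  "targets": [
    [0.1, 0, 3.5, 0, -1],
    [0.1, 0, 7, 0, -1],
    [0.1, 0, 10, 0, -1],
    [0.1, 0, 12.2, 0, -1],
    [0.1, 0, 13.3, 0, -1],
    [0.1, 0, 13.4, 0, -1],
    [0.1, 0, 13.4, 0, 1],
    [0.1, 0, 13.4, 0, 1]
  ]
}}

```text
time: 8.85
tcp_pos: [0.4243, -0.1312, 0.0914]
tool_rot: [3.136, 0.174, 0.002]
wrist_force: [-0.3, 0.0, 0.9]
width: 0.084
```

>>> {"method": "step_arm", "body": {
  "targets": [
    [0, 0, 0, 0, 1],
    [0, 0, 0, 0, 1],
    [0, 0, 0, 0, 1],
    [0, 0, 0, 0, 1],
    [0, 0, 0, 0, 1],
    [0, 0, 0, 0, 1],
    [0, 0, 0, 0, 1],
    [0, 0, -1, 0, 1]
  ]
}}

```text
time: 9.52
tcp_pos: [0.4225, -0.1308, 0.0997]
tool_rot: [-3.137, -0.174, 0.004]
wrist_force: [-1.5, 0.4, -2.0]
width: 0.0399
```

>>> {"method": "step_arm", "body": {
  "targets": [
    [0, 0, -2, 0, 1],
    [0, 0, -5, 0, 1],
    [0, 0, -9, 0, 1],
    [0, 0, -13, 0, 1],
    [0, 0, -16, 0, 1],
    [0, 0, -16.5, 0, 1],
    [0, 0, -16.5, 0, 1]
  ]
}}

```text
time: 10.1
tcp_pos: [0.4241, -0.1311, 0.2675]
tool_rot: [-3.136, -0.174, -0.006]
wrist_force: [0.0, -0.5, -2.1]
width: 0.0395
```

```bash
python3 plan.py .631 -.0245 .26 .105
```

```text
t 10.1 p [ 0.4241 -0.1311  0.2675] jaw 0.111 tilt [ 0.004  0.    -1.   ] w 0.0395 F [ 0.  -0.5 -2.1] j7 0.37
shift cm [21.74 -8.31  0.83] spin 0.006
```

>>> {"method": "step_arm", "body": {
  "targets": [
    [3, -1.2, 0, 0, 1],
    [6.5, -2.5, 0, 0, 1],
    [10, -3.8, 0, 0, 1],
    [13.5, -5.2, 0, 0, 1],
    [17, -6.5, 0, 0, 1],
    [20, -7.7, 0, 0, 1],
    [21.6, -8.3, 0, 0, 1],
    [21.6, -8.3, 0, 0, 1]
  ]
}}

```text
time: 10.77
tcp_pos: [0.6305, -0.0222, 0.2623]
tool_rot: [3.136, 0.179, -0.006]
wrist_force: [1.0, -0.5, -1.3]
width: 0.0403
```

>>> {"method": "step_arm", "body": {
  "targets": [
    [0, 0, 0, 0, 1],
    [0, 0, 0, 0, 1],
    [0, 0, 0, 0, 1]
  ]
}}

```text
time: 11.02
tcp_pos: [0.628, -0.0254, 0.2651]
tool_rot: [3.137, 0.172, -0.001]
wrist_force: [-0.2, 0.8, -2.5]
width: 0.0398
```

```bash
python3 plan.py .631 -.0245 .1 .105; python3 - <<'E'
from h import *
f=robot.grab_frame('wrist');cv2.imwrite('pics/w7.png',f['color'])
E
python3 v.py pics/m7.png 215 140 365 340 170 40 300 250
```

```text
t 11.02 p [ 0.628  -0.0254  0.2651] jaw 0.11 tilt [-0.001 -0.    -1.   ] w 0.0398 F [-0.2  0.8 -2.5] j7 0.3
shift cm [ 0.32 -0.06 16.51] spin 0.005
```

View pics/m7.png

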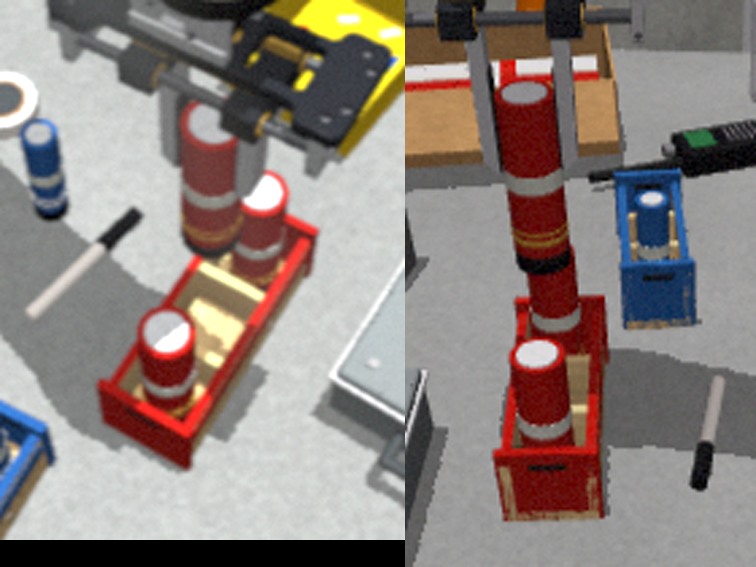

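The red B foot hangs over the middle cell at scene crop (208,245). Lowering.

>>> {"method": "step_arm", "body": {
  "targets": [
    [0.2, 0, 3.5, 0, 1],
    [0.2, 0, 7, 0, 1],
    [0.2, 0, 9, 0, 1],
    [0.2, 0, 9, 0, 1],
    [0.2, 0, 9, 0, 1]
  ]
}}

```text
time: 11.58
tcp_pos: [0.6306, -0.0246, 0.1757]
tool_rot: [3.137, 0.174, -0.001]
wrist_force: [-0.3, -1.1, -0.1]
width: 0.0401
```

```bash
python3 plan.py .631 -.0245 .1 .105; python3 v.py pics/m8.png 215 160 365 340 170 40 300 250
```

```text
t 11.58 p [ 0.6306 -0.0246  0.1757] jaw 0.111 tilt [-0.001 -0.    -1.   ] w 0.0401 F [-0.3 -1.1 -0.1] j7 0.34
shift cm [ 0.05 -0.01  7.57] spin 0.006
```

View pics/m8.png

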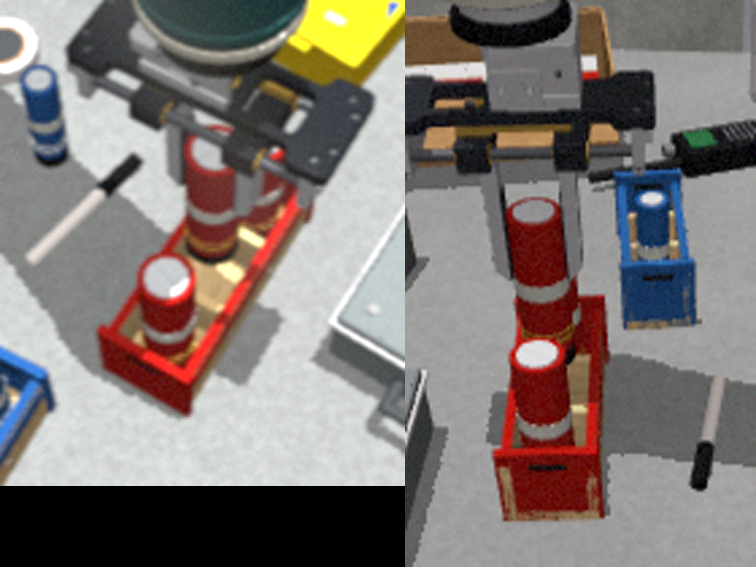

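The foot is entering between the dividers, at scene crop (210,252). Lowering, then releasing.

>>> {"method": "step_arm", "body": {
  "targets": [
    [0, 0, 1.5, 0, 1],
    [0, 0, 3, 0, 1],
    [0, 0, 4.5, 0, 1],
    [0, 0, 6, 0, 1],
    [0, 0, 7, 0, 1],
    [0, 0, 7.5, 0, 1],
    [0, 0, 7.5, 0, 1],
    [0, 0, 7.5, 0, 1]
  ]
}}

```text
time: 12.35
tcp_pos: [0.6314, -0.0244, 0.1015]
tool_rot: [3.137, 0.174, 0.002]
wrist_force: [-0.1, 0.1, -1.0]
width: 0.0398
```

>>> {"method": "step_arm", "body": {
  "targets": [
    [0, 0, 0.1, 0, 1],
    [0, 0, 0.1, 0, -0.5],
    [0, 0, 0.1, 0, -0.5],
    [0, 0, 0.1, 0, -0.5],
    [0, 0, 0.1, 0, -0.5],
    [0, 0, 0.1, 0, -0.5],
    [0, 0, 0.1, 0, -0.5]
  ]
}}

```text
time: 12.93
tcp_pos: [0.6309, -0.0243, 0.0996]
tool_rot: [3.137, 0.174, 0.0]
wrist_force: [0.3, -1.0, 0.3]
width: 0.0697
```

>>> {"method": "step_arm", "body": {
  "targets": [
    [0, 0, -2, 0, -0.5],
    [0, 0, -5, 0, -1],
    [0, 0, -9, 0, -1],
    [0, 0, -12, 0, -1],
    [0, 0, -12.5, 0, -1],
    [0, 0, -12.5, 0, -1]
  ]
}}

```text
time: 13.43
tcp_pos: [0.6318, -0.0244, 0.2266]
tool_rot: [-3.137, -0.174, -0.006]
wrist_force: [-0.2, 0.5, 0.3]
width: 0.0936
```

```bash
python3 plan.py .4454 -.0026 .2 .15;  python3 v.py pics/m9.png 215 160 365 340 170 40 300 250
```

```text
t 13.43 p [ 0.6318 -0.0244  0.2266] jaw 0.111 tilt [ 0.004  0.    -1.   ] w 0.0936 F [-0.2  0.5  0.3] j7 0.32
shift cm [-18.29  -4.23   2.59] spin -0.039
```

View pics/m9.png

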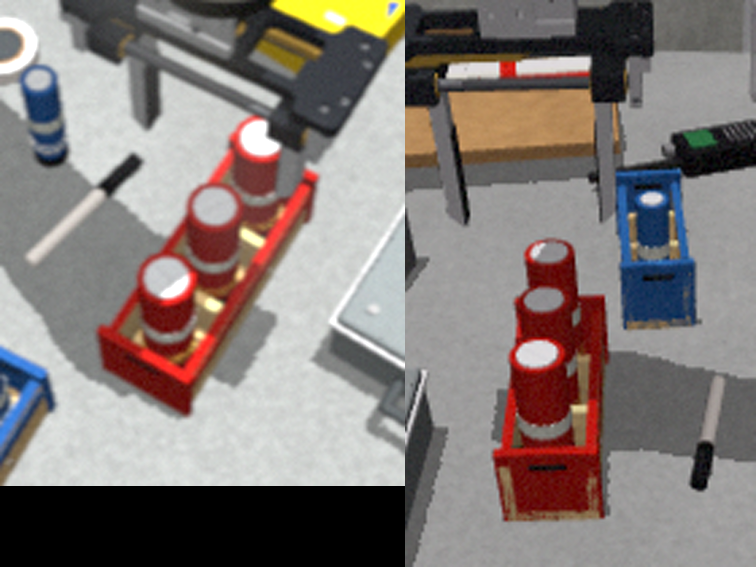

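All three reds stand in the rack. Next is the blue cartridge at (0.445, -0.003).

>>> {"method": "step_arm", "body": {
  "targets": [
    [-4, -0.9, 0, -0.04, -1],
    [-8, -1.8, 0, -0.04, -1],
    [-12, -2.8, 0, -0.04, -1],
    [-15.5, -3.6, 0.5, -0.04, -1],
    [-17.8, -4.2, 1, -0.04, -1],
    [-18.3, -4.2, 1, -0.04, -1],
    [-18.3, -4.2, 1, -0.04, -1],
    [-18.3, -4.2, 1, -0.04, -1]
  ]
}}

```text
time: 14.2
tcp_pos: [0.4448, -0.0028, 0.2142]
tool_rot: [3.132, 0.238, -0.0]
wrist_force: [0.9, 0.5, 0.1]
width: 0.0937
```

```bash
python3 plan.py .4454 -.0026 .085 .15; python3 - <<'E'
from h import *
f=robot.grab_frame('wrist');cv2.imwrite('pics/w10.png',f['color'])
print(proj(f,(.4454,-.0026,.11)))
E
```

```text
t 14.2 p [ 0.4448 -0.0028  0.2142] jaw 0.151 tilt [-0. -0. -1.] w 0.0937 F [0.9 0.5 0.1] j7 0.16
shift cm [ 7.000e-02 -1.000e-02  1.292e+01] spin 0.001
[276.17675561 212.57075571]
```

View pics/w10.png

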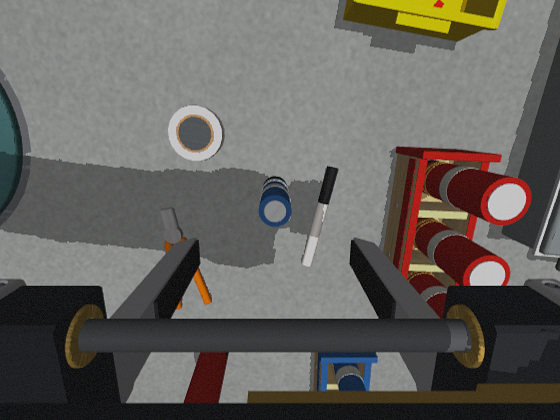

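Foil at (275,211), as predicted. Grasping.

>>> {"method": "step_arm", "body": {
  "targets": [
    [0, 0, 3.5, 0, -1],
    [0, 0, 7, 0, -1],
    [0, 0, 10, 0, -1],
    [0, 0, 12, 0, -1],
    [0, 0, 12.9, 0, -1],
    [0, 0, 12.9, 0, -1],
    [0, 0, 12.9, 0, 1],
    [0, 0, 12.9, 0, 1]
  ],
  "force": 12
}}

```text
time: 14.92
tcp_pos: [0.4453, -0.003, 0.0865]
tool_rot: [3.133, 0.237, 0.002]
wrist_force: [0.2, -0.1, 0.1]
width: 0.0837
```

>>> {"method": "step_arm", "body": {
  "targets": [
    [0, 0, 0, 0, 1],
    [0, 0, 0, 0, 1],
    [0, 0, 0, 0, 1],
    [0, 0, 0, 0, 1],
    [0, 0, 0, 0, 1],
    [0, 0, 0, 0, 1],
    [0, 0, 0, 0, 1],
    [0, 0, 0, 0, 1]
  ]
}}

```text
time: 15.58
tcp_pos: [0.4444, -0.0029, 0.0855]
tool_rot: [3.133, 0.237, 0.0]
wrist_force: [0.7, -0.2, -0.5]
width: 0.0312
```

>>> {"method": "step_arm", "body": {
  "targets": [
    [0, 0, -1, 0, 1],
    [0, 0, -3, 0, 1],
    [0, 0, -6, 0, 1],
    [0, 0, -10, 0, 1],
    [0, 0, -14, 0, 1],
    [0, 0, -17, 0, 1],
    [0, 0, -17, 0, 1],
    [0, 0, -17, 0, 1]
  ]
}}

```text
time: 16.25
tcp_pos: [0.4449, -0.0029, 0.2572]
tool_rot: [-3.132, -0.237, -0.005]
wrist_force: [-1.1, 1.2, -2.9]
width: 0.0298
```

```bash
python3 plan.py .583 -.3134 .255 .15
```

```text
t 16.25 p [ 0.4449 -0.0029  0.2572] jaw 0.151 tilt [ 0.003  0.001 -1.   ] w 0.0298 F [-1.1  1.2 -2.9] j7 0.12
shift cm [ 8.99 32.78  0.22] spin 0.001
```

>>> {"method": "step_arm", "body": {
  "targets": [
    [1, 3.6, 0, 0, 1],
    [2, 7.2, 0, 0, 1],
    [3, 10.8, 0, 0, 1],
    [4, 14.4, 0, 0, 1],
    [5, 18, 0, 0, 1],
    [6, 21.6, 0, 0, 1],
    [7, 25.2, 0, 0, 1],
    [8, 28.8, 0, 0, 1]
  ]
}}

```text
time: 16.92
tcp_pos: [0.5666, -0.2771, 0.2539]
tool_rot: [-3.132, -0.237, 0.004]
wrist_force: [1.2, 0.9, 0.3]
width: 0.03
```

>>> {"method": "step_arm", "body": {
  "targets": [
    [0.6, 2.5, 0, 0, 1],
    [1, 3.7, 0, 0, 1],
    [1, 3.9, 0, 0, 1],
    [1, 3.9, 0, 0, 1],
    [1, 3.9, 0, 0, 1],
    [1, 3.9, 0, 0, 1]
  ]
}}

```text
time: 17.42
tcp_pos: [0.5824, -0.3113, 0.2554]
tool_rot: [-3.132, -0.239, 0.0]
wrist_force: [0.2, -0.8, -0.6]
width: 0.0298
```

```bash
python3 plan.py .583 -.3134 .097 .15; python3 - <<'E'
from h import *
f=robot.grab_frame('wrist');cv2.imwrite('pics/w11.png',f['color'])
w=f['color'][50:330,200:350];cv2.imwrite('pics/w11z.png',cv2.resize(w,None,fx=2.1,fy=2.1,interpolation=cv2.INTER_CUBIC))
print(proj(f,(.575,-.26,.01)),proj(f,(.575,-.26,.072)))
E
```

```text
t 17.42 p [ 0.5824 -0.3113  0.2554] jaw 0.152 tilt [-0.     0.001 -1.   ] w 0.0298 F [ 0.2 -0.8 -0.6] j7 0.87
shift cm [ 0.03  0.23 15.84] spin 0.002
[275.50868232 144.85505812] [275.64728043 148.22741718]
```

View pics/w11z.png

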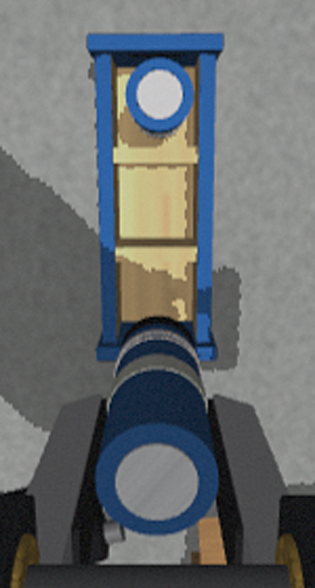

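The rack's centre cell floor is at pixel (274,146), predicted (275.5,145), so agreement is about 2 mm. Lowering over the end cell.

>>> {"method": "step_arm", "body": {
  "targets": [
    [0, 0.15, 3.5, 0, 1],
    [0, 0.15, 7, 0, 1],
    [0, 0.15, 8.5, 0, 1],
    [0, 0.15, 8.5, 0, 1],
    [0, 0.15, 8.5, 0, 1]
  ]
}}

```text
time: 17.88
tcp_pos: [0.5828, -0.3135, 0.1709]
tool_rot: [-3.132, -0.238, 0.001]
wrist_force: [-0.3, -0.8, 0.1]
width: 0.0301
```

```bash
python3 plan.py .583 -.314 .096 .15; python3 v.py pics/m12.png 140 230 280 390 210 60 310 190
```

```text
t 17.88 p [ 0.5828 -0.3135  0.1709] jaw 0.152 tilt [-0.  0. -1.] w 0.0301 F [-0.3 -0.8  0.1] j7 0.91
shift cm [0.02 0.06 7.49] spin 0.002
```

View pics/m12.png

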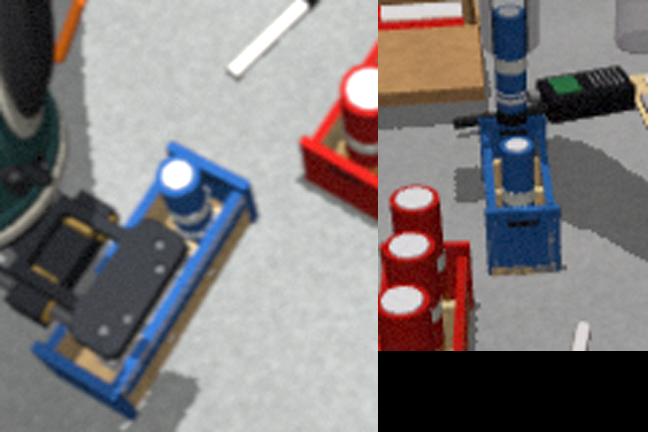

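The scene view is blocked by the gripper. The side view shows the foot over the far cell, at crop (512,118). Lowering while watching the force.

>>> {"method": "step_arm", "body": {
  "targets": [
    [0, 0, 1.5, 0, 1],
    [0, 0, 3, 0, 1],
    [0, 0, 4.5, 0, 1],
    [0, 0, 6, 0, 1],
    [0, 0, 7, 0, 1],
    [0, 0, 7.4, 0, 1],
    [0, 0, 7.4, 0, 1],
    [0, 0, 7.4, 0, 1]
  ]
}}

```text
time: 18.65
tcp_pos: [0.5829, -0.3143, 0.0968]
tool_rot: [3.132, 0.237, 0.0]
wrist_force: [-0.7, 0.3, 0.0]
width: 0.0299
```

```bash
python3 plan.py .583 -.314 .0955 .15; python3 v.py pics/m13.png 140 230 280 390 210 60 310 190
```

```text
t 18.65 p [ 0.5829 -0.3143  0.0968] jaw 0.151 tilt [ 0. -0. -1.] w 0.0299 F [-0.7  0.3  0. ] j7 0.95
shift cm [ 0.02 -0.03  0.13] spin 0.001
```

View pics/m13.png

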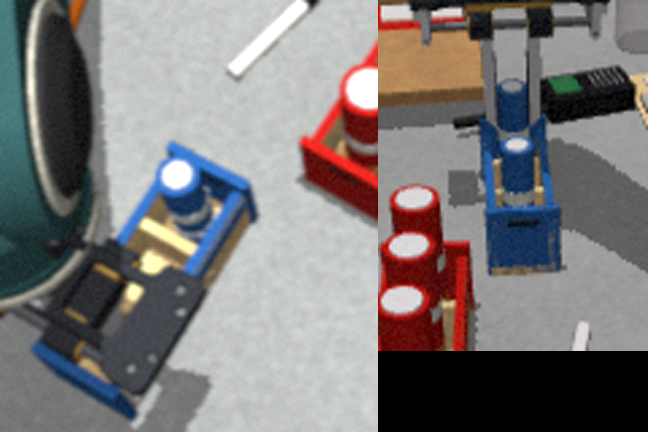

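It's down in the cell with no contact force. Releasing and backing off upward.

>>> {"method": "step_arm", "body": {
  "targets": [
    [0, 0, 0.1, 0, 1],
    [0, 0, 0.1, 0, 1],
    [0, 0, 0.1, 0, -0.5],
    [0, 0, 0.1, 0, -0.5],
    [0, 0, 0.1, 0, -0.5],
    [0, 0, 0.1, 0, -0.5],
    [0, 0, 0.1, 0, -0.5],
    [0, 0, 0.1, 0, -0.5]
  ]
}}

```text
time: 19.42
tcp_pos: [0.5828, -0.3141, 0.0955]
tool_rot: [3.133, 0.237, 0.0]
wrist_force: [0.2, 0.2, -0.6]
width: 0.0662
```

>>> {"method": "step_arm", "body": {
  "targets": [
    [0, 0, -2, 0, -0.5],
    [0, 0, -5, 0, -1],
    [0, 0, -9, 0, -1],
    [0, 0, -13, 0, -1],
    [0, 0, -13.5, 0, -1],
    [0, 0, -13.5, 0, -1]
  ]
}}

```text
time: 19.92
tcp_pos: [0.5837, -0.3148, 0.2335]
tool_rot: [3.131, 0.237, 0.007]
wrist_force: [-0.2, -0.0, -0.0]
width: 0.0938
```

```bash
python3 plan.py .3965 .267 .22 .15; python3 - <<'E'
from h import *
f=robot.grab_frame('wrist');cv2.imwrite('pics/w14.png',f['color'])
E
```

```text
t 19.92 p [ 0.5837 -0.3148  0.2335] jaw 0.151 tilt [ 0.004 -0.002 -1.   ] w 0.0938 F [-0.2 -0.  -0. ] j7 0.89
shift cm [ -9.76 -60.34   1.17] spin 0.001
```

View pics/w14.png

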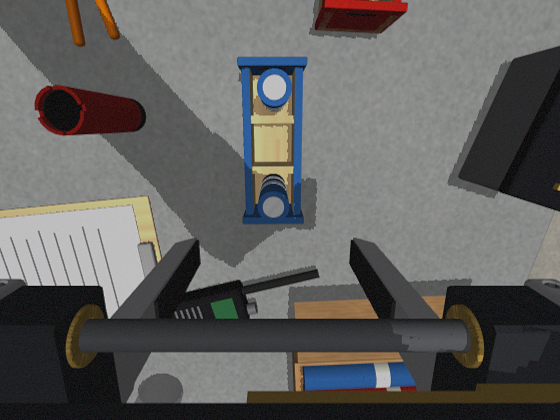

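The blue stands in the end cell at (273,205), with the middle cell free at (272,143). Next is blue A.

>>> {"method": "step_arm", "body": {
  "targets": [
    [-0.6, -4, 0, 0, -1],
    [-1.3, -8, 0, 0, -1],
    [-2, -12, 0, 0, -1],
    [-2.6, -16, 0, 0, -1],
    [-3.3, -20, 0, 0, -1],
    [-3.9, -24, 0, 0, -1],
    [-4.6, -28, 0, 0, -1],
    [-5.2, -32, 0, 0, -1]
  ]
}}

```text
time: 20.63
tcp_pos: [0.4815, -0.0037, 0.2293]
tool_rot: [3.132, 0.238, -0.002]
wrist_force: [1.1, 0.5, 1.1]
width: 0.094
```

>>> {"method": "step_arm", "body": {
  "targets": [
    [-0.6, -4, 0, 0, -1],
    [-1.3, -8, 0, 0, -1],
    [-2, -12, 0, 0, -1],
    [-2.6, -16, 0, 0, -1],
    [-3.3, -20, 0, 0, -1],
    [-3.9, -24, 0, 0, -1],
    [-4.4, -27, 0, 0, -1],
    [-4.5, -28, 0, 0, -1]
  ]
}}

```text
time: 21.3
tcp_pos: [0.3939, 0.2685, 0.2292]
tool_rot: [3.131, 0.245, -0.003]
wrist_force: [0.2, 0.9, 0.6]
width: 0.0938
```

>>> {"method": "step_arm", "body": {
  "targets": [
    [0, 0, 0, 0, -1],
    [0, 0, 0, 0, -1],
    [0, 0, 0, 0, -1]
  ]
}}

```text
time: 21.55
tcp_pos: [0.3969, 0.2631, 0.23]
tool_rot: [3.132, 0.234, -0.001]
wrist_force: [0.3, -0.2, 0.5]
width: 0.0939
```

```bash
python3 plan.py .3965 .267 .085 .15; python3 - <<'E'
from h import *
f=robot.grab_frame('wrist');cv2.imwrite('pics/w15.png',f['color'])
print(proj(f,(.3965,.267,.11)))
E
```

```text
t 21.55 p [0.3969 0.2631 0.23  ] jaw 0.149 tilt [-0.001 -0.001 -1.   ] w 0.0939 F [ 0.3 -0.2  0.5] j7 -0.42
shift cm [ 0.03 -0.41 14.5 ] spin -0.001
[275.60580479 204.02910133]
```

View pics/w15.png

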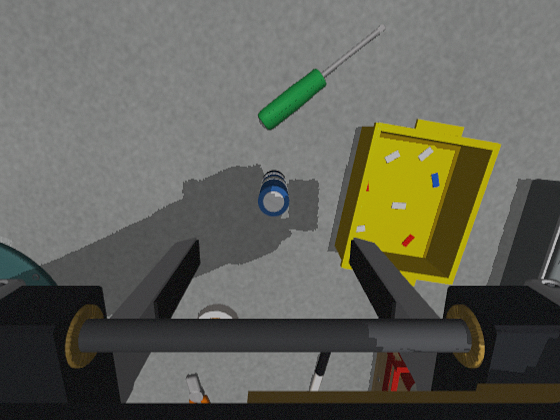

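Foil at (274,201), about 3 px beyond the prediction. I'll shift by 5 mm and descend.

>>> {"method": "step_arm", "body": {
  "targets": [
    [0, -0.5, 3.5, 0, -1],
    [0, -0.5, 7, 0, -1],
    [0, -0.5, 10.5, 0, -1],
    [0, -0.5, 13.5, 0, -1],
    [0, -0.5, 14.5, 0, -1],
    [0, -0.5, 14.5, 0, -1],
    [0, -0.5, 14.5, 0, 1],
    [0, -0.5, 14.5, 0, 1]
  ]
}}

```text
time: 22.27
tcp_pos: [0.3969, 0.2697, 0.0871]
tool_rot: [-3.131, -0.236, -0.003]
wrist_force: [-0.7, 0.0, 0.4]
width: 0.0838
```

>>> {"method": "step_arm", "body": {
  "targets": [
    [0, 0, 0, 0, 1],
    [0, 0, 0, 0, 1],
    [0, 0, 0, 0, 1],
    [0, 0, 0, 0, 1],
    [0, 0, 0, 0, 1],
    [0, 0, 0, 0, 1],
    [0, 0, 0, 0, 1],
    [0, 0, 0, 0, 1]
  ]
}}

```text
time: 22.93
tcp_pos: [0.3958, 0.2694, 0.0854]
tool_rot: [3.132, 0.237, -0.0]
wrist_force: [-0.8, 1.0, 0.0]
width: 0.0306
```

>>> {"method": "step_arm", "body": {
  "targets": [
    [0, 0, -1, 0, 1],
    [0, 0, -3, 0, 1],
    [0, 0, -6, 0, 1],
    [0, 0, -10, 0, 1],
    [0, 0, -14, 0, 1],
    [0, 0, -17, 0, 1],
    [0, 0, -17, 0, 1],
    [0, 0, -17, 0, 1]
  ]
}}

```text
time: 23.6
tcp_pos: [0.3962, 0.2697, 0.2573]
tool_rot: [-3.13, -0.237, -0.003]
wrist_force: [0.2, -0.1, -2.6]
width: 0.03
```

```bash
python3 plan.py .575 -.261 .255 .15
```

```text
t 23.6 p [0.3962 0.2697 0.2573] jaw 0.151 tilt [ 0.002  0.002 -1.   ] w 0.03 F [ 0.2 -0.1 -2.6] j7 -0.45
shift cm [ 9.69 55.15  0.13] spin 0.001
```

>>> {"method": "step_arm", "body": {
  "targets": [
    [0.7, 3.5, 0, 0, 1],
    [1.3, 7.4, 0, 0, 1],
    [2, 11.4, 0, 0, 1],
    [2.7, 15.4, 0, 0, 1],
    [3.4, 19.4, 0, 0, 1],
    [4.1, 23.4, 0, 0, 1],
    [4.8, 27.4, 0, 0, 1],
    [5.5, 31.4, 0, 0, 1]
  ]
}}

```text
time: 24.27
tcp_pos: [0.497, -0.0347, 0.2548]
tool_rot: [3.132, 0.237, -0.002]
wrist_force: [0.7, 0.3, -1.1]
width: 0.0296
```

>>> {"method": "step_arm", "body": {
  "targets": [
    [0.7, 4, 0, 0, 1],
    [1.4, 8, 0, 0, 1],
    [2.1, 12, 0, 0, 1],
    [2.8, 16, 0, 0, 1],
    [3.5, 20, 0, 0, 1],
    [4.1, 23, 0, 0, 1],
    [4.2, 23.7, 0, 0, 1],
    [4.2, 23.7, 0, 0, 1]
  ]
}}

```text
time: 24.93
tcp_pos: [0.5736, -0.2633, 0.2539]
tool_rot: [3.132, 0.231, -0.005]
wrist_force: [0.2, -0.2, -1.7]
width: 0.0299
```

>>> {"method": "step_arm", "body": {
  "targets": [
    [0, 0, 0, 0, 1],
    [0, 0, 0, 0, 1],
    [0, 0, 0, 0, 1]
  ]
}}

```text
time: 25.18
tcp_pos: [0.5747, -0.2591, 0.2554]
tool_rot: [-3.132, -0.24, 0.0]
wrist_force: [-0.3, 0.4, -1.4]
width: 0.0298
```

```bash
python3 plan.py .575 -.261 .17 .15; python3 - <<'E'
from h import *
f=robot.grab_frame('wrist');cv2.imwrite('pics/w16.png',f['color'])
E
python3 v.py pics/m16.png 140 230 280 390 210 60 310 190
```

```text
t 25.18 p [ 0.5747 -0.2591  0.2554] jaw 0.153 tilt [-0.     0.001 -1.   ] w 0.0298 F [-0.3  0.4 -1.4] j7 0.82
shift cm [0.   0.2  8.54] spin 0.003
```

View pics/w16.png

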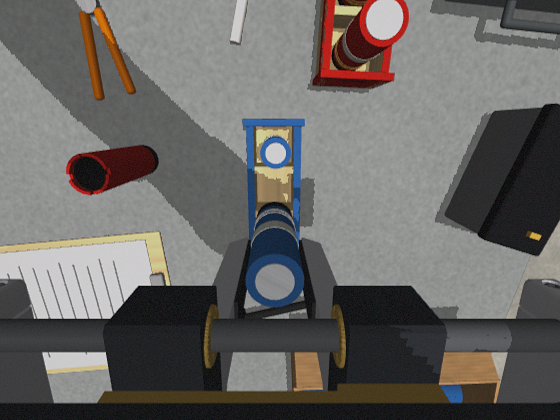

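View pics/m16.png

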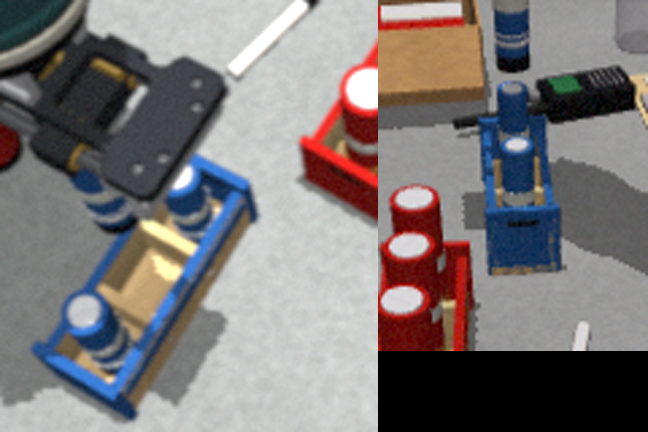

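Both neighbouring blues are upright and the held one is centred on the rack line at column 275. Lowering.

>>> {"method": "step_arm", "body": {
  "targets": [
    [0, 0.15, 3.5, 0, 1],
    [0, 0.15, 7, 0, 1],
    [0, 0.15, 8.5, 0, 1],
    [0, 0.15, 8.5, 0, 1],
    [0, 0.15, 8.5, 0, 1]
  ]
}}

```text
time: 25.75
tcp_pos: [0.5748, -0.262, 0.1708]
tool_rot: [-3.133, -0.237, 0.001]
wrist_force: [0.1, 0.2, -0.6]
width: 0.03
```

```bash
python3 plan.py .575 -.261 .096 .15; python3 v.py pics/m17.png 140 230 280 390 210 60 310 190
```

```text
t 25.75 p [ 0.5748 -0.262   0.1708] jaw 0.151 tilt [-0.001 -0.    -1.   ] w 0.03 F [ 0.1  0.2 -0.6] j7 0.87
shift cm [ 0.04 -0.09  7.48] spin 0.001
```

View pics/m17.png

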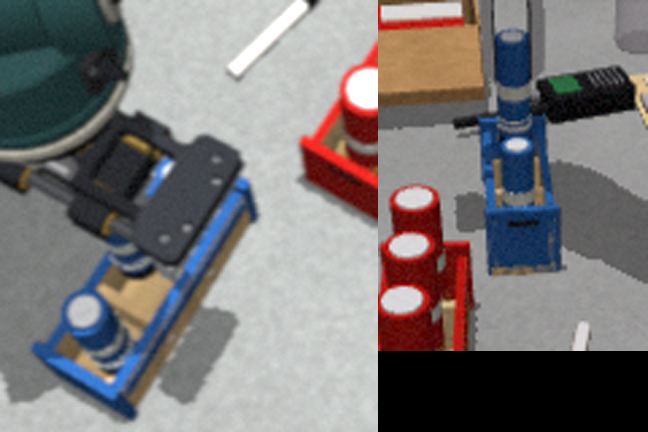

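>>> {"method": "step_arm", "body": {
  "targets": [
    [0, 0, 1.5, 0, 1],
    [0, 0, 3, 0, 1],
    [0, 0, 4.5, 0, 1],
    [0, 0, 6, 0, 1],
    [0, 0, 7, 0, 1],
    [0, 0, 7.4, 0, 1],
    [0, 0, 7.4, 0, 1],
    [0, 0, 7.4, 0, 1]
  ]
}}

```text
time: 26.52
tcp_pos: [0.5753, -0.2624, 0.0975]
tool_rot: [3.132, 0.237, 0.002]
wrist_force: [-0.3, 0.1, -1.4]
width: 0.0299
```

```bash
python3 plan.py .575 -.261 .0955 .15; python3 v.py pics/m18.png 140 230 280 390 210 60 310 190
```

```text
t 26.52 p [ 0.5753 -0.2624  0.0975] jaw 0.151 tilt [ 0.001 -0.    -1.   ] w 0.0299 F [-0.3  0.1 -1.4] j7 0.92
shift cm [-0.01 -0.15  0.2 ] spin 0.001
```

View pics/m18.png

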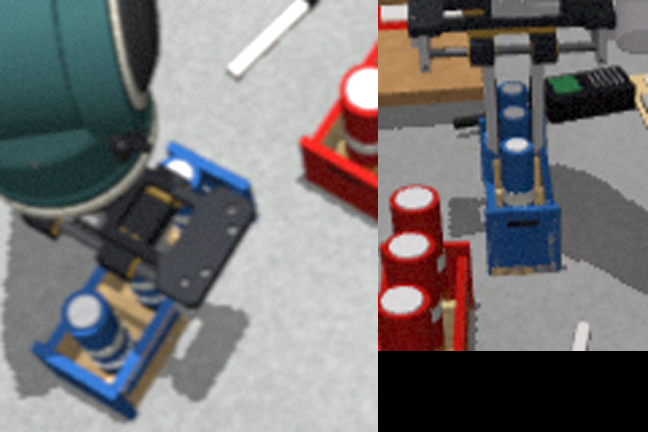

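In the side view the three blue tops line up at crop rows 88, 113 and 145. Releasing.

>>> {"method": "step_arm", "body": {
  "targets": [
    [0, 0, 0.1, 0, 1],
    [0, 0, 0.1, 0, 1],
    [0, 0, 0.1, 0, -0.5],
    [0, 0, 0.1, 0, -0.5],
    [0, 0, 0.1, 0, -0.5],
    [0, 0, 0.1, 0, -0.5],
    [0, 0, 0.1, 0, -0.5],
    [0, 0, 0.1, 0, -0.5]
  ]
}}

```text
time: 27.28
tcp_pos: [0.5749, -0.2622, 0.0955]
tool_rot: [3.133, 0.237, 0.0]
wrist_force: [0.8, -0.4, -0.7]
width: 0.0665
```

>>> {"method": "step_arm", "body": {
  "targets": [
    [0, 0, -2, 0, -0.5],
    [0, 0, -5, 0, -1],
    [0, 0, -9, 0, -1],
    [0, 0, -13, 0, -1],
    [0, 0, -13.5, 0, -1],
    [0, 0, -13.5, 0, -1]
  ]
}}

```text
time: 27.78
tcp_pos: [0.5759, -0.2628, 0.2332]
tool_rot: [3.131, 0.237, 0.007]
wrist_force: [0.6, 0.7, -1.1]
width: 0.0938
```

```bash
python3 plan.py .397 -.2535 .22 .15; python3 v.py pics/m19.png 140 230 280 390 210 60 310 190
```

```text
t 27.78 p [ 0.5759 -0.2628  0.2332] jaw 0.151 tilt [ 0.004 -0.001 -1.   ] w 0.0938 F [ 0.6  0.7 -1.1] j7 0.84
shift cm [-17.55  -3.61   1.24] spin 0.001
```

View pics/m19.png

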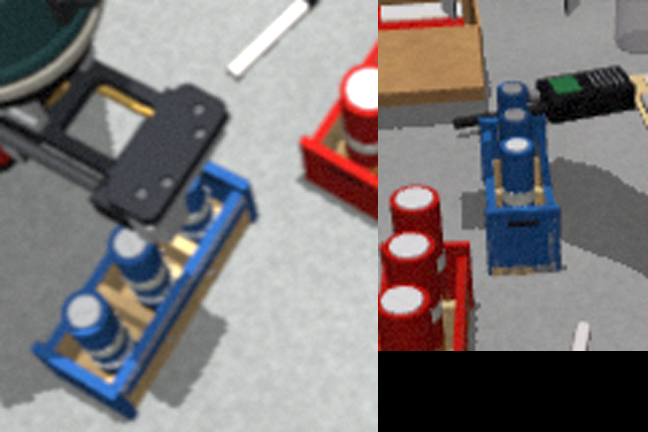

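All three blues are upright in their cells. Now the spent cartridge.

>>> {"method": "step_arm", "body": {
  "targets": [
    [-3.8, -0.8, 0, 0, -1],
    [-7.6, -1.6, 0, 0, -1],
    [-11.4, -2.4, 0, 0, -1],
    [-14.8, -3.2, 0, 0, -1],
    [-17, -3.6, 0, 0, -1],
    [-17.5, -3.6, 0, 0, -1],
    [-17.5, -3.6, 0, 0, -1],
    [-17.5, -3.6, 0, 0, -1]
  ]
}}

```text
time: 28.55
tcp_pos: [0.397, -0.2526, 0.2301]
tool_rot: [-3.133, -0.238, 0.001]
wrist_force: [-0.7, -0.5, 1.2]
width: 0.0941
```

```bash
python3 plan.py .397 -.2535 .09 .15; python3 - <<'E'
from h import *
f=robot.grab_frame('wrist');cv2.imwrite('pics/w20.png',f['color'])
print(proj(f,(.397,-.2535,.13)))
E
```

```text
t 28.55 p [ 0.397  -0.2526  0.2301] jaw 0.152 tilt [-0. -0. -1.] w 0.0941 F [-0.7 -0.5  1.2] j7 0.81
shift cm [-1.000e-02  9.000e-02  1.401e+01] spin 0.002
[275.29962346 214.94797241]
```

View pics/w20.png

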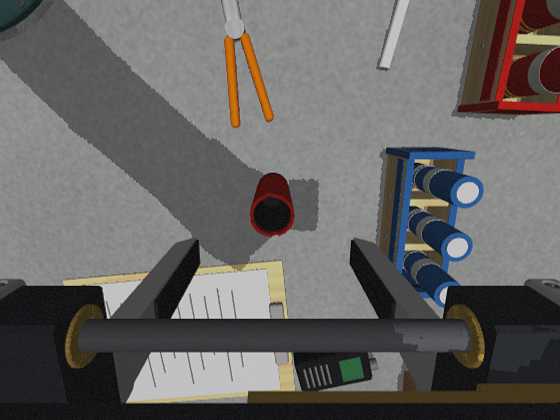

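The spent mouth is at (272,213), matching the prediction. Grasping gently.

>>> {"method": "step_arm", "body": {
  "targets": [
    [-0.1, 0, 3.5, 0, -1],
    [-0.1, 0, 7, 0, -1],
    [-0.1, 0, 10.5, 0, -1],
    [-0.1, 0, 13, 0, -1],
    [-0.1, 0, 14, 0, -1],
    [-0.1, 0, 14, 0, -1],
    [-0.1, 0, 14, 0, 1],
    [-0.1, 0, 14, 0, 1]
  ],
  "force": 8
}}

```text
time: 29.27
tcp_pos: [0.3964, -0.2536, 0.0917]
tool_rot: [3.132, 0.237, 0.002]
wrist_force: [-0.8, 0.6, 0.8]
width: 0.0843
```

>>> {"method": "step_arm", "body": {
  "targets": [
    [0, 0, 0, 0, 1],
    [0, 0, 0, 0, 1],
    [0, 0, 0, 0, 1],
    [0, 0, 0, 0, 1],
    [0, 0, 0, 0, 1],
    [0, 0, 0, 0, 1],
    [0, 0, 0, 0, 1],
    [0, 0, 0, 0, 1]
  ]
}}

```text
time: 29.93
tcp_pos: [0.3954, -0.2531, 0.0906]
tool_rot: [3.133, 0.237, 0.0]
wrist_force: [-1.5, 0.5, 3.6]
width: 0.0397
```

>>> {"method": "step_arm", "body": {
  "targets": [
    [0, 0, -1, 0, 1],
    [0, 0, -3, 0, 1],
    [0, 0, -6, 0, 1],
    [0, 0, -10, 0, 1],
    [0, 0, -14, 0, 1],
    [0, 0, -17, 0, 1],
    [0, 0, -17, 0, 1],
    [0, 0, -17, 0, 1]
  ]
}}

```text
time: 30.6
tcp_pos: [0.3959, -0.2532, 0.2621]
tool_rot: [3.132, 0.237, 0.005]
wrist_force: [0.4, -0.1, -2.1]
width: 0.0396
```

```bash
python3 plan.py .555 .271 .26 .0
```

```text
t 30.6 p [ 0.3959 -0.2532  0.2621] jaw 0.151 tilt [ 0.003  0.    -1.   ] w 0.0396 F [ 0.4 -0.1 -2.1] j7 0.78
shift cm [ 23.63 -49.43   0.26] spin 0.151
```

>>> {"method": "step_arm", "body": {
  "targets": [
    [1.5, -3.2, 0, 0, 1],
    [3.2, -6.8, 0, 0, 1],
    [5, -10.4, 0, 0, 1],
    [6.7, -14, 0, 0, 1],
    [8.4, -17.6, 0, 0, 1],
    [10.1, -21.2, 0, 0, 1],
    [11.8, -24.8, 0, 0, 1],
    [13.6, -28.4, 0, 0, 1]
  ]
}}

```text
time: 31.27
tcp_pos: [0.4866, 0.0499, 0.2595]
tool_rot: [3.132, 0.236, -0.003]
wrist_force: [0.9, -0.8, -0.7]
width: 0.0401
```

>>> {"method": "step_arm", "body": {
  "targets": [
    [1.7, -3.6, 0, 0, 1],
    [3.4, -7.2, 0, 0, 1],
    [5.1, -10.8, 0, 0, 1],
    [6.8, -14.4, 0, 0, 1],
    [8.3, -17.6, 0, 0.1, 1],
    [9.6, -20, 0, 0.15, 1],
    [10, -21, 0, 0.15, 1],
    [10, -21, 0, 0.15, 1]
  ]
}}

```text
time: 31.93
tcp_pos: [0.5539, 0.2729, 0.2584]
tool_rot: [3.139, 0.007, -0.003]
wrist_force: [-0.2, 0.1, -1.0]
width: 0.0399
```

>>> {"method": "step_arm", "body": {
  "targets": [
    [0, 0, 0, 0, 1],
    [0, 0, 0, 0, 1],
    [0, 0, 0, 0, 1]
  ]
}}

```text
time: 32.18
tcp_pos: [0.5544, 0.2692, 0.2605]
tool_rot: [3.141, -0.001, -0.0]
wrist_force: [-0.5, -0.2, -0.1]
width: 0.04
```

```bash
python3 plan.py .555 .271 .1 .0;python3 v.py pics/m21.png 260 80 420 240 180 150 310 370
```

```text
t 32.18 p [0.5544 0.2692 0.2605] jaw -0.0 tilt [-0. -0. -1.] w 0.04 F [-0.5 -0.2 -0.1] j7 -0.31
shift cm [ 0.06 -0.19 16.05] spin -0.0
```

View pics/m21.png

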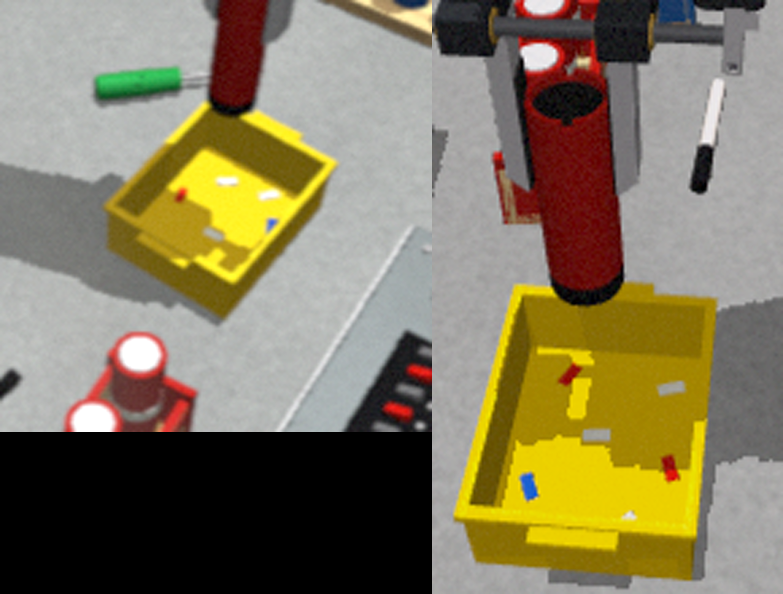

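The spent tube is held above the tub. Lowering it in.

>>> {"method": "step_arm", "body": {
  "targets": [
    [0, -0.1, 3.5, 0, 1],
    [0, -0.1, 7, 0, 1],
    [0, -0.1, 10.5, 0, 1],
    [0, -0.1, 13.5, 0, 1],
    [0, -0.1, 15, 0, 1],
    [0, -0.1, 15.8, 0, 1],
    [0, -0.1, 15.8, 0, 1],
    [0, -0.1, 15.8, 0, 1]
  ]
}}

```text
time: 32.95
tcp_pos: [0.5549, 0.2716, 0.1033]
tool_rot: [-3.141, -0.001, -0.001]
wrist_force: [0.5, 0.5, 0.7]
width: 0.0399
```

>>> {"method": "step_arm", "body": {
  "targets": [
    [0, 0, 0.3, 0, 1],
    [0, 0, 0.4, 0, 1],
    [0, 0, 0.4, 0, 1],
    [0, 0, 0.4, 0, -0.5],
    [0, 0, 0.4, 0, -0.5],
    [0, 0, 0.4, 0, -0.5],
    [0, 0, 0.4, 0, -0.5],
    [0, 0, 0.4, 0, -0.5]
  ]
}}

```text
time: 33.62
tcp_pos: [0.5545, 0.2718, 0.0985]
tool_rot: [3.142, 0.002, 0.0]
wrist_force: [1.0, 0.1, 1.2]
width: 0.069
```

>>> {"method": "step_arm", "body": {
  "targets": [
    [0, 0, -2, 0, -0.5],
    [0, 0, -5, 0, -1],
    [0, 0, -9, 0, -1],
    [0, 0, -13, 0, -1],
    [0, 0, -17, 0, -1],
    [0, 0, -18, 0, -1],
    [0, 0, -18, 0, -1]
  ]
}}

```text
time: 34.2
tcp_pos: [0.5557, 0.2722, 0.282]
tool_rot: [-3.139, -0.001, -0.007]
wrist_force: [-0.3, -0.6, 0.3]
width: 0.0941
```

```bash
python3 plan.py .35 .42 .28 .0; python3 v.py pics/m22.png 260 80 420 240 180 150 310 370
```

```text
t 34.2 p [0.5557 0.2722 0.282 ] jaw 0.001 tilt [ 0.004  0.003 -1.   ] w 0.0941 F [-0.3 -0.6  0.3] j7 -0.32
shift cm [-20.56 -14.8    0.16] spin 0.001
```

View pics/m22.png

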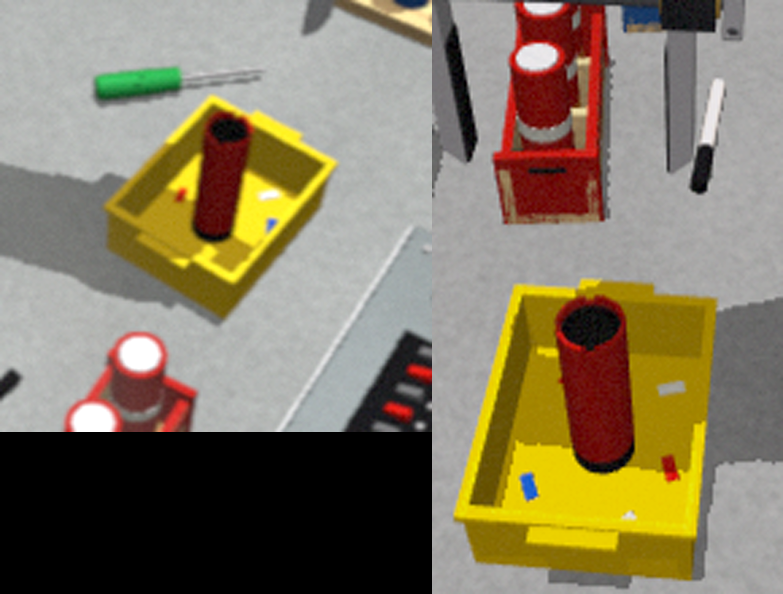

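The spent tube stands in the tub. I'll move clear and do a final check.

>>> {"method": "step_arm", "body": {
  "targets": [
    [-3, -2, 0, 0, -1],
    [-6, -4.4, 0, 0, -1],
    [-9, -6.6, 0, 0, -1],
    [-12, -9, 0, 0, -1],
    [-15, -11, 0, 0, -1],
    [-15, -11, 0, 0, -1],
    [-15, -11, 0, 0, -1],
    [-15, -11, 0, 0, -1]
  ]
}}

```text
time: 34.97
tcp_pos: [0.4043, 0.3812, 0.2775]
tool_rot: [3.14, 0.002, -0.001]
wrist_force: [-0.3, -0.5, 0.1]
width: 0.0938
```

```bash
python3 - <<'E'
from h import *
F={n:robot.grab_frame(n) for n in('scene','side')}
for n,f in F.items(): cv2.imwrite(f'pics/fin_{n}.png',f['color'])
# predicted foil pixel if seated, vs measured
for nm,X in dict(rA=(.638,-.088,.14),rB=(.631,-.0245,.14),rr=(.6257,.041,.14),bB=(.583,-.3143,.12),bA=(.575,-.262,.12),br=(.5687,-.2095,.12)).items():
  for n,f in F.items():
    p=proj(f,X);im=f['color'].astype(int)
    m=((im.min(2)>85)&(im.max(2)-im.min(2)<60)).astype(np.uint8)
    c,l,s,ce=cv2.connectedComponentsWithStats(m);q=np.round(p).astype(int);i=l[q[1],q[0]]
    print(nm,n,p.round(1),ce[i].round(1) if i else None,s[i][4])
E
```

```text
rA scene [275.9 262. ] [276.2 262.5] 206
rA side [223.  133.2] [256.9 236.4] 148951
rB scene [293.4 235.7] [294. 236.] 185
rB side [221.1 150.6] [221.  150.7] 104
rr scene [311.  210.9] [311.3 210.9] 169
rr side [218.1 170.6] [218.6 170.7] 128
bB scene [169.5 345.6] [170.7 345. ] 129
bB side [259.2  92.1] [256.9 236.4] 148951
bA scene [187.3 319. ] [187.7 319.3] 119
bA side [260.3 102.3] [260.2 102. ] 33
br scene [204.8 294.4] [205.3 294.2] 107
br side [260.7 113.3] [260.8 113.1] 35
```

View pics/fin_scene.png

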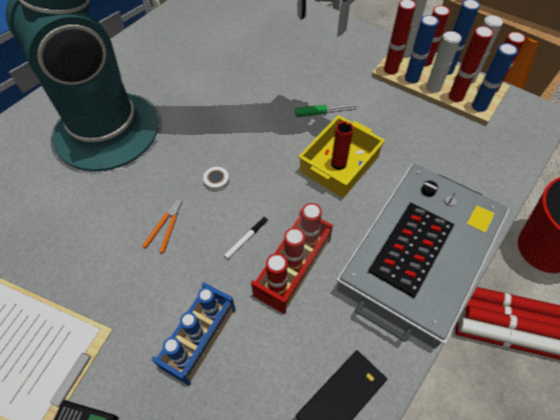

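View pics/fin_side.png

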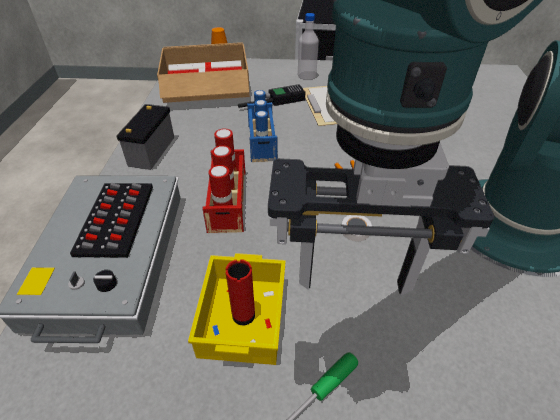

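Everything is in place: the foils are at their seated heights within about 1 px, and the racked ones haven't moved. Handing in.

```bash
python3 -c "
from cell import robot
print(robot.job_done())"
```

```text
the job is handed in; nothing more can be done
None
```

The job is done and handed in at about 35 s. Both sealed reds stand in the free red cells, both sealed blues stand in the free blue cells, and the spent red cartridge stands in the scrap tub. I placed them in that order.

**Last checks:**
- **Scene view:** all six foils sit within about 1.5 px of where a cartridge on the cell floor would show. The two already-racked cartridges have not moved.
- **Side view:** four foils agree to about half a pixel. The automatic foil measurement failed for the two end-cell cartridges, one red and one blue. By eye both stand upright in that picture.
- **Forces:** the wrist force readings stayed at a few newtons throughout. No cartridge tipped, and the gripper finished open and clear of everything.

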